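# Build the sieve nest on the shaker

## Task

Build the nest of test sieves on the shaker for the next sample, one piece at a time from the bottom up: the pan in the shaker's seat, then the three sieves in order from the finest mesh to the coarsest on top, and the lid last, each piece sitting level and fully home on the one below. Leave the beaker, the dish and the stopper standing where they are.

Things in the scene. Friction and masses are not known exactly. Their poses are not given: they have to be found in the camera images.
- shaker: Low grey sieve shaker, 200 x 200 mm, round 160 mm aluminium plate on top; fixed, left or right of the loose parts; clamp rods off. Origin: centre of underside, z up. Seat straight above the origin: black rubber disc, 76 mm across, face 68 mm above the origin, ringed by a lip 3 mm higher, 86 mm across outside. Nothing on it is higher than 71 mm.
- balance: Top-pan balance, white casing 200 x 200 mm, bright round pan, 59 mm high; fixed, on the other side from the shaker. Origin: centre of underside. Not used in this job.
- pan: Receiver pan: round brass cup, solid smooth floor, no spigot; 64 mm across, 38 mm high, 59 mm mouth, 34 mm deep inside, 100 g. Origin: centre of underside, z up. Grip it round the outside at about 28 mm above its underside, so that the fingertips stay above the seat's lip.
- sieve_fine: Test sieve, 36 mm high, fine mesh, wires 2.6 mm apart; brass frame 64 mm across, 95 g. Origin: centre of underside, z up. Mesh 20 mm below the rim. Lowest 8 mm is a spigot (56 mm, tapering to 49) that drops into the 59 mm mouth of the part below till the frame rests on its rim: seated, origin 8 mm below that rim. Straight wall above: grip it round the outside 28 mm up, fingertips above the 8 mm shoulder.
- sieve_medium: Test sieve, 43 mm high, medium mesh, wires 6 mm apart; brass frame 64 mm across, 110 g. Origin: centre of underside, z up. Mesh 20 mm below the rim. Lowest 8 mm is a spigot (56 mm, tapering to 49) that drops into the 59 mm mouth of the part below till the frame rests on its rim: seated, origin 8 mm below that rim. Straight wall above: grip it round the outside 34 mm up, fingertips above the 8 mm shoulder.
- sieve_coarse: Test sieve, 50 mm high, coarse mesh, four wires each way; brass frame 64 mm across, 130 g. Origin: centre of underside, z up. Mesh 20 mm below the rim. Lowest 8 mm is a spigot (56 mm, tapering to 49) that drops into the 59 mm mouth of the part below till the frame rests on its rim: seated, origin 8 mm below that rim. Straight wall above: grip it round the outside 41 mm up, fingertips above the 8 mm shoulder.
- lid: Lid: flat brass disc 64 mm across with an upright black knob, 90 g. Origin: centre of underside, z up. Spigot like the sieves' in the lowest 8 mm, disc from 8 to 13 mm, knob 22 mm in diameter from 13 to 43 mm; grip the knob at about 36 mm, fingertips above the disc. Seated, its origin is 8 mm below the rim of the sieve under it.
- beaker: Empty clear glass beaker, 51 mm across the rim, 64 mm high, among the parts; origin: centre of its underside. Leave alone.
- dish: White porcelain dish, 68 mm across the rim, 26 mm high, among the parts; origin: centre of its underside. Leave alone.
- stopper: Solid black rubber stopper, 41 mm across, 32 mm high, among the parts; origin: centre of its underside. Leave alone.

How it is judged:
On the way, in this order (a step that is already met when the one before it is completed fails the run):
1. the pan stands in the shaker's seat, let go (horizontal distance between pan and shaker below 0.009 m and z of pan in the frame of shaker between 0.065 and 0.071 m and angle between pan's own z axis and vertical below 0.07 rad and contact force between pan and the fingers below 0.1 N), for 0.2 s.
2. the fine sieve is home in the pan, let go (horizontal distance between sieve_fine and pan below 0.005 m and z of sieve_fine in the frame of pan between 0.027 and 0.033 m and angle between sieve_fine's own z axis and vertical below 0.07 rad and contact force between sieve_fine and the fingers below 0.1 N), for 0.2 s.
3. the medium sieve is home in the fine one, let go (horizontal distance between sieve_medium and sieve_fine below 0.005 m and z of sieve_medium in the frame of sieve_fine between 0.025 and 0.031 m and angle between sieve_medium's own z axis and vertical below 0.07 rad and contact force between sieve_medium and the fingers below 0.1 N), for 0.2 s.
4. the coarse sieve is home in the medium one, let go (horizontal distance between sieve_coarse and sieve_medium below 0.005 m and z of sieve_coarse in the frame of sieve_medium between 0.032 and 0.038 m and angle between sieve_coarse's own z axis and vertical below 0.07 rad and contact force between sieve_coarse and the fingers below 0.1 N), for 0.2 s.
5. the lid is home in the coarse sieve, let go (horizontal distance between lid and sieve_coarse below 0.005 m and z of lid in the frame of sieve_coarse between 0.039 and 0.045 m and angle between lid's own z axis and vertical below 0.07 rad and contact force between lid and the fingers below 0.1 N), for 0.2 s.
At the end, for the whole second after the job is handed in: Pan upright in the seat (within 9 mm of its centre, height within 3 mm); above it fine, medium, coarse sieve and lid in that order, each within 5 mm of the centre of the piece below, within 3 mm of its seated height, tilted under 0.07 rad; all released and at rest (horizontal distance between pan and shaker below 0.009 m and z of pan in the frame of shaker between 0.065 and 0.071 m and angle between each of pan, sieve_fine, sieve_medium, sieve_coarse, lid's own z axis and vertical below 0.07 rad and linear speed of each of pan, sieve_fine, sieve_medium, sieve_coarse, lid below 0.02 m/s and horizontal distance between sieve_fine and pan below 0.005 m and z of sieve_fine in the frame of pan between 0.027 and 0.033 m and horizontal distance between sieve_medium and sieve_fine below 0.005 m and z of sieve_medium in the frame of sieve_fine between 0.025 and 0.031 m and horizontal distance between sieve_coarse and sieve_medium below 0.005 m and z of sieve_coarse in the frame of sieve_medium between 0.032 and 0.038 m and horizontal distance between lid and sieve_coarse below 0.005 m and z of lid in the frame of sieve_coarse between 0.039 and 0.045 m); the robot touches nothing.
It fails at once if the beaker is pushed more than 30 mm from its place or tipped (distance of beaker from where it was at the start of the episode above 0.03 m or angle between beaker's own z axis and vertical above 0.5 rad).
It fails at once if the dish is pushed more than 30 mm from its place or tipped (distance of dish from where it was at the start of the episode above 0.03 m or angle between dish's own z axis and vertical above 0.5 rad).
It fails at once if the stopper is pushed more than 30 mm from its place or tipped (distance of stopper from where it was at the start of the episode above 0.03 m or angle between stopper's own z axis and vertical above 0.5 rad).
It also fails if it takes over 128 s, if anything falls off the work surface, if the arm or the gripper's body presses on something with over 40 N, if the wrist force passes 120 N, or if a joint passes its speed limit or range.

## Robot

A 6-joint arm with a two-finger parallel gripper is mounted at the origin on the work surface. World frame = base frame: x ahead of the robot, y to its left, z up, the work surface at z = 0. Lengths are in m, angles in rad, forces in N, time in s.
With the tool pointing down it reaches from about 0.375 to 0.9 m from the base axis. Payload 3.1 kg.
Tool frame: the origin (TCP) lies midway between the tips of the shut fingers; the grasp point (between the pads) lies 19 mm behind it; z points along the fingers, y is the direction in which the jaws open and shut (so a half turn about z gives the same grasp; the last joint's range is limited). The gripper opens to 85 mm and grips with 20 to 120 N. Pads are 22 mm wide; open, the fingers measure 114 mm over their backs; the gripper's body (76 mm by 85 mm) begins 54 mm behind the grasp point. The pads swing forward as they close: fully open they stand 13 mm farther back than shut.
Start: joints at [-1.341, 0.527, 1.433, -0, 1.181, -0.178], TCP at [0.248, -0.574, 0.207] pointing down, gripper open.
Joint ranges: [-3.08, 3.08], [-0.75, 2.2], [0.22, 2.44], [-1.43, 4.57], [0, 2.65], [-2.85, 2.85]. Speed limits (rad/s): [2.79, 2.79, 3.14, 3.14, 3.14, 3.14].

## Interface

Orientations are given as a unit quaternion [x, y, z, w].
In Python, from station import manip gives the robot as it stands. The module is installed in compiled form; this text tells all that it offers.
- The arm moves only by the tool drive_tool, never from a script. Its argument "deltas" is one flat list of numbers, 4 for each row, row after row: the shift along the tool's x, y, z in cm, then the turn about the tool's z in degrees. A call has 1 to 12 rows; each row is the pose to reach, as a shift and turn from the pose measured when the call began, along the tool's axes at that moment; what a row does not reach only later rows make up. A row lasts 1/10 s, in which the tool goes at most 50 mm and 8.59 degrees, less where a joint would pass 70% of its speed; a pose out of reach is approached as far as the arm can. A call with a gripper value outside its range is refused whole. "hand" is the finger opening in cm, from 0 to 8.54, set as the call begins (left out, the last holds). The fingers move at their own pace and stop on an object; "squeeze" is the grip in N (left out, the last holds). Time passes only in rows, so rows that repeat a pose let the fingers close. It gives the time, the measured TCP pose, the force and the opening at its end, in the units of the state.
- manip.sense(): the state, without advancing time (a new reading comes with each control period).
- manip.snapshot(name): name is "scene" or "top"; returns a dict with "frame" (480x640x3 uint8, red, green, blue), "depth" (480x640 float32, m along the optical axis (not along the pixel's ray), 0 where there is no reading), "fx", "fy", "cx", "cy" (pixels), "R" (3x3) and "t" (3): a world point X has camera coordinates R X + t. Camera axes: x right, y down, z forward; pixel columns grow to the right and rows downward; lengths in m; the calibration is good to about 2 mm. A picture is of the moment at which its call begins.
- manip.sign_off(): hands the job in, once; it reports no verdict.
The state is a dict: "t": time; "q": joint angles; "qd": joint speeds; "tau": joint torques, N m; "tcp_pos": TCP position; "tool_rot": TCP orientation; "force": force on the tool from outside, world axes, zero at the start; "ft_torque": the same for the moment, N m; "finger_gap": opening from 0.0 (shut) to 1.0 (fully open).
Only numpy, scipy, OpenCV 4.12 (cv2) and the standard library are available. Lean on these libraries where they do the work, as an engineer would, in place of code of your own. Each camera call takes 0.05 s, during which the arm holds its last target.

## Working session

There is one attempt and no reset: what is moved stays moved. The work goes in short steps, Python scripts to look and compute and a tool call to move; the robot and the scene stay as the last step left them, time stands still between calls to the robot, and variables do not carry over. Pictures are saved under pics/ and viewed, and the job is handed in when it is done.

Besides the shell and the picture viewer there is one more tool, called as name(argument=value, ...) on one line, values as JSON. drive_tool: Moves the arm, as the interface text tells. Its arguments: {"type":"object","properties":{"deltas":{"type":"array"},"hand":{"type":"number"},"squeeze":{"type":"number"}},"required":["deltas"]}

```bash
mkdir -p pics
python3 - <<'E'
from station import manip
import cv2,numpy as np
s=manip.sense();print({k:np.round(v,4).tolist() for k,v in s.items()})
for n in("scene","top"):
    d=manip.snapshot(n);cv2.imwrite(f"pics/{n}0.png",d["frame"][:,:,::-1]);np.savez(f"{n}0.npz",**d)
    R=np.array(d["R"]);print(n,d["fx"],d["fy"],d["cx"],d["cy"],"cam",-R.T@np.array(d["t"]));print(R)
E
```

```text
{'t': 0.0, 'q': [-1.3415, 0.5285, 1.4339, 0.0, 1.1814, -0.1785], 'qd': [-0.0002, 0.0002, 0.0011, 0.0001, -0.0018, 0.0012], 'tau': [-0.0001, -44.2355, -17.8026, -0.0001, 0.0084, 0.0], 'tcp_pos': [0.2477, -0.573, 0.206], 'tool_rot': [0.9793, 0.2025, -0.0, -0.0011], 'force': [0.3529, 0.7448, -0.3957], 'ft_torque': [0.067, 0.0137, 0.0237], 'finger_gap': 0.9929}
scene 439.0353488266751 439.0353488266751 321.20215706928207 234.074953273073 cam [1.23504359 0.30063554 0.59898885]
[[-0.41027047  0.91184565  0.01468495]
 [ 0.54449788  0.25784206 -0.79814757]
 [-0.73157378 -0.31946046 -0.602283  ]]
top 590.4395139153233 590.4395139153233 320.27454127289656 233.55546877495985 cam [3.70365208e-01 1.13278460e-03 1.21492225e+00]
[[-2.28260738e-02 -9.99729843e-01 -4.38315324e-03]
 [-9.86401869e-01  2.32351006e-02 -1.62700595e-01]
 [ 1.62758484e-01  6.09734750e-04 -9.86665751e-01]]
```

View pics/scene0.png

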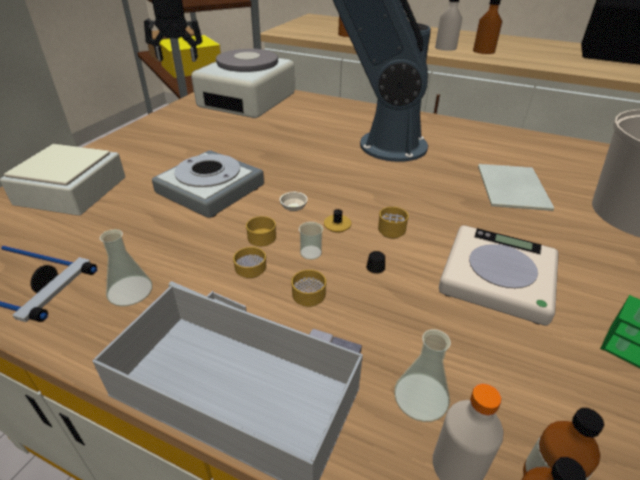

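View pics/top0.png

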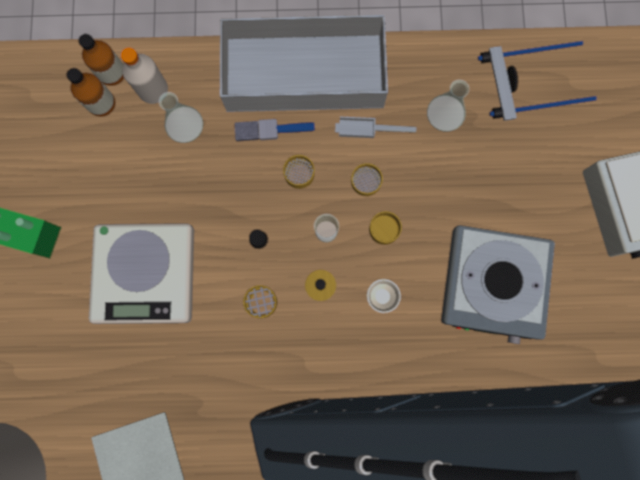

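Top view: three sieves at about (299,172), (367,180) and (261,302); pan (385,228); lid (320,286); dish (383,296); beaker (326,228); stopper (258,239); shaker seat (504,281). Next I'll zoom in and measure.

```bash
cat > h.py <<'E'
import numpy as np,cv2
def cloud(d):
    D=d["depth"].astype(float);v,u=np.mgrid[:480,:640]
    P=np.stack([(u-d["cx"])/d["fx"]*D,(v-d["cy"])/d["fy"]*D,D],-1)
    W=(P-np.array(d["t"]))@np.array(d["R"]);W[D<=0]=np.nan
    return W
def px(d,X):
    c=np.array(d["R"])@np.array(X)+np.array(d["t"]);return d["fx"]*c[0]/c[2]+d["cx"],d["fy"]*c[1]/c[2]+d["cy"]
def ray(d,u,v,z):
    R=np.array(d["R"]);C=-R.T@np.array(d["t"]);r=R.T@np.array([(u-d["cx"])/d["fx"],(v-d["cy"])/d["fy"],1])
    return C+r*(z-C[2])/r[2]
E
python3 - <<'E'
from h import *
d=np.load("top0.npz");W=cloud(d);s=np.load("scene0.npz");S=cloud(s)
pts={"A":(299,172),"B":(367,180),"C":(261,302),"pan":(385,228),"lid":(320,286),"dish":(383,296),"beaker":(326,228),"stop":(258,239),"shaker":(504,281)}
for n,(u,v) in pts.items():
    r=60 if n=="shaker" else 24
    w=W[v-r:v+r,u-r:u+r].reshape(-1,3);w=w[w[:,2]>0.01]
    zm=np.nanpercentile(w[:,2],97)
    hi=w[w[:,2]>zm-0.006]
    (cx,cy),rad=cv2.minEnclosingCircle(hi[:,:2].astype(np.float32))
    # same in scene cloud
    c=np.array([cx,cy]);q=S.reshape(-1,3);q=q[np.linalg.norm(q[:,:2]-c,axis=1)<0.05];q=q[q[:,2]>.01]
    print(n,"z97 %.4f"%zm,"circ",np.round([cx,cy,rad],4),"scene z97",np.round(np.nanpercentile(q[:,2],97),4) if len(q) else None,"ctr z",W[v,u,2])
f=cv2.resize(d["frame"][140:330,230:410,::-1],None,fx=4,fy=4,interpolation=cv2.INTER_CUBIC)[:, :720];f=cv2.resize(f,(568,600));cv2.imwrite("pics/z1.png",f)
f=cv2.resize(s["frame"][180:310,225:415,::-1],None,fx=4,fy=4,interpolation=cv2.INTER_CUBIC);cv2.imwrite("pics/z2.png",f)
print(W[440,400],W[600//2,630])
E
```

```text
A z97 0.0456 circ [0.6975 0.0432 0.033 ] scene z97 0.0442 ctr z 0.02233815564255345
B z97 0.0384 circ [ 0.6784 -0.0961  0.0331] scene z97 0.0371 ctr z 0.001076550730541328
C z97 0.0524 circ [0.4313 0.1246 0.0328] scene z97 0.0505 ctr z -0.0023105401611281397
pan z97 0.0414 circ [ 0.5762 -0.1304  0.0328] scene z97 0.0389 ctr z 0.00416517695054115
lid z97 0.0455 circ [0.4631 0.0043 0.0107] scene z97 0.0438 ctr z 0.04000771144854975
dish z97 0.0292 circ [ 0.4378 -0.1221  0.0337] scene z97 0.0271 ctr z 0.0070501568015644165
beaker z97 0.0665 circ [ 0.5757 -0.0104  0.0253] scene z97 0.0643 ctr z -0.0021704480425089605
stop z97 0.0356 circ [0.5615 0.1308 0.0173] scene z97 0.0337 ctr z 0.031745880557429315
shaker z97 0.0714 circ [ 0.4597 -0.35    0.08  ] scene z97 0.0721 ctr z 0.06780321971585895
[ 0.26304426 -0.07202571  0.60990187] [ 0.41842418 -0.62852631 -0.00195746]
```

```bash
python3 -c "
import cv2
a=cv2.imread('pics/z1.png');print(a.shape)"
```

```text
(600, 568, 3)
```

View pics/z1.png

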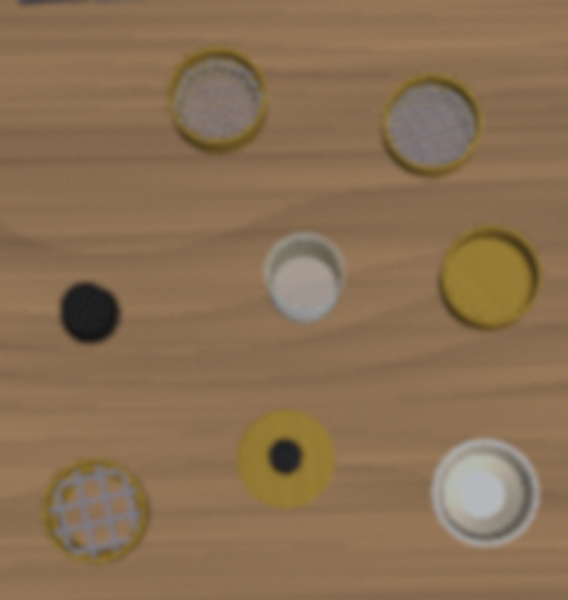

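View pics/z2.png

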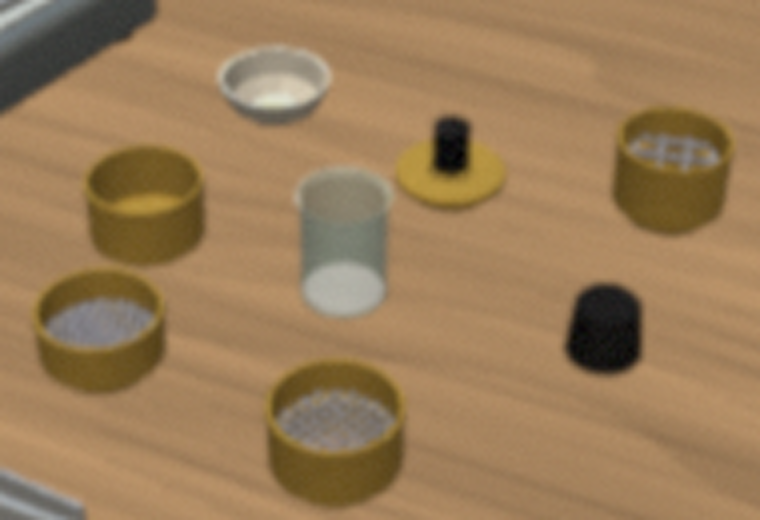

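Heights identify the sieves: (367,180), 36 mm, is fine; (299,172), 43 mm, is medium; (261,302), 50 mm, is coarse with a visibly open mesh. I'll refine the centres and locate the seat.

```bash
cat >> h.py <<'E'
from scipy.optimize import least_squares
def rimfit(d,c,z,r,guessr=0.012):
    """fit circle to outer edge of cloud pts near height z (obs); returns cx,cy,r"""
    W=cloud(d).reshape(-1,3);W=W[np.isfinite(W[:,2])]
    w=W[(np.linalg.norm(W[:,:2]-c,axis=1)<r+guessr)&(abs(W[:,2]-z)<0.006)][:,:2]
    f=lambda p:np.hypot(w[:,0]-p[0],w[:,1]-p[1])-p[2]
    s=least_squares(f,[*c,r],loss="soft_l1",f_scale=.001);return s.x,len(w)
def darkdisc(d,u,v,r,z,th=45):
    g=d["frame"].max(2);m=np.zeros_like(g);cv2.circle(m,(u,v),r,255,-1)
    m=((g<th)&(m>0)).astype(np.uint8);n,l,st,ce=cv2.connectedComponentsWithStats(m);i=1+np.argmax(st[1:,4])
    X=ray(d,*ce[i],z);return X,st[i]
E
python3 - <<'E'
from h import *
T=np.load("top0.npz");S=np.load("scene0.npz")
for n,c,z in [("med",(.6975,.0432),.043),("fine",(.6784,-.0961),.036),("coarse",(.4313,.1246),.05),("pan",(.5762,-.1304),.038)]:
    print(n,*[ (np.round(x[0],4),x[1]) for x in (rimfit(T,c,z+.002,.031),rimfit(S,c,z,.031))])
print("seat",darkdisc(T,504,281,30,.068),darkdisc(S,208,167,20,.068))
print("knob",darkdisc(T,320,285,12,.045,70),)
print("seat pred px scene",px(S,[.4597,-.35,.068]), px(T,[.4597,-.35,.068]))
E
```

```text
med (array([0.6974, 0.0433, 0.031 ]), 155) (array([0.702 , 0.0444, 0.0309]), 260)
fine (array([ 0.678 , -0.0962,  0.031 ]), 161) (array([ 0.6823, -0.0951,  0.031 ]), 226)
coarse (array([0.431 , 0.1243, 0.031 ]), 156) (array([0.4353, 0.1254, 0.0309]), 185)
pan (array([ 0.5759, -0.1306,  0.0309]), 157) (array([ 0.58  , -0.1295,  0.031 ]), 189)
seat (array([ 0.45976801, -0.35095857,  0.068     ]), array([ 486,  263,   36,   36, 1009], dtype=int32)) (array([ 0.4588781 , -0.35470395,  0.068     ]), array([193, 162,  28,  11, 234], dtype=int32))
knob (array([0.4620055 , 0.00471358, 0.045     ]), array([316, 280,   9,  10,  70], dtype=int32))
seat pred px scene (np.float64(207.7315879166625), np.float64(167.4598353878573)) (np.float64(502.6821529192491), np.float64(280.0950265629257))
```

drive_tool(deltas=[3,-1.7,0,2,7,-4,0,4,11,-6.4,0,6,15.5,-9,0,8.5,20,-11.5,0,11,24.5,-14.1,0,13,29,-16.7,0,15.5,33.5,-19.3,0,17.5,38,-21.9,0,20,42,-24.2,0,22,45.5,-26.3,0,23.4,47.8,-27.6,0,23.4], hand=8.54, squeeze=30)

```text
t: 1.3
tcp_pos: [0.5784, -0.1265, 0.2064]
tool_rot: [1.0, 0.001, -0.0, -0.002]
force: [-0.4, -0.4, -0.9]
finger_gap: 0.998
```

drive_tool(deltas=[0,0.2,3,0,0,0.35,6,0,0,0.35,9,0,0,0.35,12,0,0,0.35,14.5,0,0,0.35,16.5,0,0,0.35,18,0,0,0.35,19.2,0,0,0.35,20,0,0,0.35,20,0,0,0.35,20,0])

```text
t: 2.4
tcp_pos: [0.5788, -0.1296, 0.0069]
tool_rot: [1.0, 0.001, 0.0, -0.001]
force: [-0.3, -0.1, 0.0]
finger_gap: 0.999
```

```bash
cat > snap.py <<'E'
import sys
from h import *
from station import manip
s=manip.snapshot(sys.argv[1]);np.savez(sys.argv[2]+".npz",**s)
u0,u1,v0,v1=map(int,sys.argv[3:7]);f=s["frame"][v0:v1,u0:u1,::-1]
k=min(780/f.shape[1],590/f.shape[0]);cv2.imwrite(f"pics/{sys.argv[2]}.png",cv2.resize(f,None,fx=k,fy=k,interpolation=cv2.INTER_CUBIC))
E
python3 snap.py scene g1 190 340 150 290
```

```text
(no output)
```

View pics/g1.png

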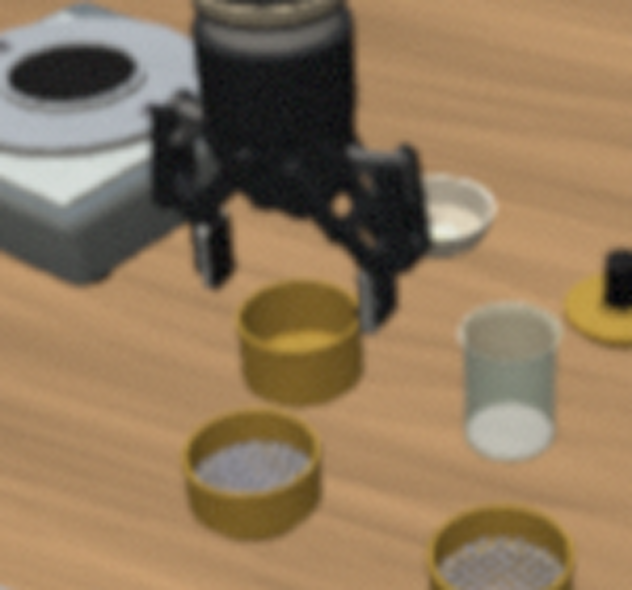

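The open fingers straddle the pan, with the tips at about (213,280) and (375,325) in the crop. Closing.

drive_tool(deltas=[0,0,0,0,0,0,0,0,0,0,0,0,0,0,0,0,0,0,0,0,0,0,0,0,0,0,0,0,0,0,0,0], hand=5.5, squeeze=30)

```text
t: 3.25
tcp_pos: [0.5803, -0.1304, 0.0097]
tool_rot: [1.0, 0.001, 0.002, -0.0]
force: [-2.1, 0.3, 10.0]
finger_gap: 0.643
```

```bash
python3 snap.py scene g2 190 340 150 290
```

```text
(no output)
```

View pics/g2.png

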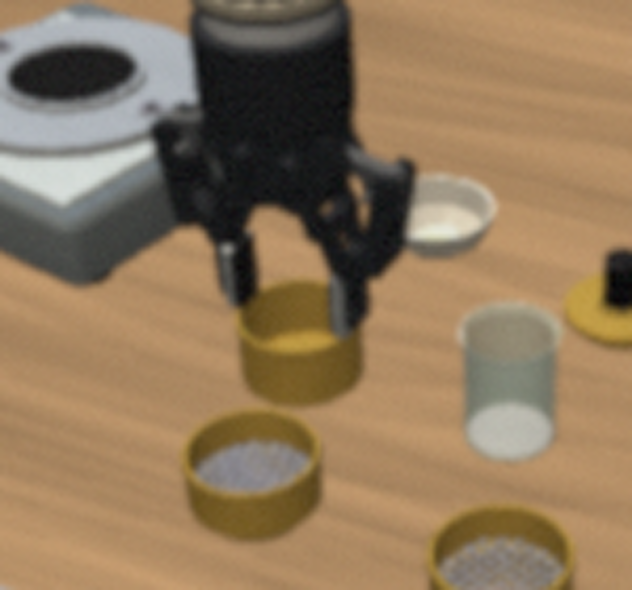

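Run:
```python
from h import *
S=np.load("g2.npz");k=590/140
for X in [(.58,-.103,.01),(.58,-.103,.02),(.58,-.103,.035),(.58,-.158,.01),(.58,-.158,.035),(.58,-.13,.038),(.58,-.13,0)]:
    u,v=px(S,X);print(X,round((u-190)*k),round((v-150)*k))
W=cloud(S)
for (a,b) in [(345,320),(345,300),(345,280),(235,290),(235,270),(300,370)]:
    print(a,b,np.round(W[int(150+b/k),int(190+a/k)],4))
```

```text
(0.58, -0.103, 0.01) 345 372
(0.58, -0.103, 0.02) 344 357
(0.58, -0.103, 0.035) 343 334
(0.58, -0.158, 0.01) 255 345
(0.58, -0.158, 0.035) 251 307
(0.58, -0.13, 0.038) 297 316
(0.58, -0.13, 0) 302 374
345 320 [ 0.5893 -0.0975  0.0539]
345 300 [ 0.5907 -0.0959  0.0656]
345 280 [ 0.5912 -0.0948  0.079 ]
235 290 [ 0.5911 -0.1605  0.0541]
235 270 [ 0.5898 -0.1603  0.0638]
300 370 [ 0.6059 -0.1141  0.028 ]
```

Run:
```python
from h import *
for n,cols in (("g1",(205,213,221,365,375,385)),("g2",(228,235,245,335,345,355))):
    S=np.load(n+".npz");k=590/140;W=cloud(S);F=S["frame"]
    for a in cols:
        print(n,a)
        for b in range(240,350,8):
            u,v=int(190+a/k),int(150+b/k);print("  ",b,np.round(W[v,u],3),F[v,u])
```

```text
g1 205
   240 [ 0.589 -0.176  0.079] [91 91 88]
   248 [ 0.589 -0.177  0.074] [75 75 72]
   256 [ 0.59  -0.177  0.069] [80 79 76]
   264 [ 0.591 -0.177  0.065] [79 78 74]
   272 [ 0.589 -0.179  0.058] [93 91 85]
   280 [ 0.592 -0.178  0.055] [126 110  93]
   288 [ 0.534 -0.221 -0.   ] [154 125  96]
   296 [ 0.542 -0.216  0.001] [172 137  96]
   304 [ 0.548 -0.212  0.   ] [165 131  94]
   312 [ 0.556 -0.207  0.001] [178 142 101]
   320 [ 0.561 -0.204  0.003] [177 139 100]
   328 [ 0.564 -0.202 -0.001] [181 143 102]
   336 [ 0.572 -0.197  0.001] [177 140 103]
   344 [ 0.58  -0.192  0.002] [175 139 100]
g1 213
   240 [ 0.585 -0.175  0.077] [22 22 20]
   248 [ 0.589 -0.172  0.075] [27 24 25]
   256 [ 0.586 -0.175  0.068] [29 26 26]
   264 [ 0.59  -0.173  0.065] [36 35 33]
   272 [ 0.592 -0.172  0.062] [42 41 39]
   280 [ 0.591 -0.173  0.056] [48 46 45]
   288 [ 0.589 -0.175  0.049] [111  89  70]
   296 [ 0.542 -0.211  0.002] [171 135  98]
   304 [ 0.545 -0.209 -0.001] [168 134  96]
   312 [ 0.552 -0.204 -0.001] [175 139  99]
   320 [ 0.555 -0.202 -0.001] [182 144 105]
   328 [ 0.564 -0.1
[... 5321 characters left out ...]
 [ 0.591 -0.097  0.05 ] [74 75 71]
   336 [ 0.591 -0.097  0.045] [89 82 71]
   344 [ 0.587 -0.1    0.036] [103  80  36]
g2 355
   240 [ 0.572 -0.098  0.091] [28 29 31]
   248 [ 0.577 -0.095  0.09 ] [45 46 48]
   256 [ 0.584 -0.091  0.091] [34 35 38]
   264 [ 0.588 -0.089  0.089] [21 22 26]
   272 [ 0.586 -0.091  0.082] [24 25 27]
   280 [ 0.586 -0.091  0.077] [16 19 18]
   288 [ 0.585 -0.091  0.071] [21 20 21]
   296 [ 0.587 -0.091  0.068] [19 21 19]
   304 [ 0.587 -0.091  0.062] [21 19 22]
   312 [ 0.59  -0.09   0.059] [27 29 30]
   320 [ 0.587 -0.091  0.055] [34 34 34]
   328 [ 0.587 -0.092  0.049] [61 50 35]
   336 [ 0.579 -0.097  0.036] [93 73 39]
   344 [ 0.576 -0.099  0.029] [98 75 36]
```

The fingertips stopped on the pan's rim: 10 N upward, tips at about z 0.04 with the TCP at 0.010. The fingers stand much farther back than I assumed. I'll raise the arm, set a narrower opening and measure the tip offset.

drive_tool(deltas=[0,0,-2,0,0,0,-4,0,0,0,-5,0,0,0,-5,0,0,0,-5,0,0,0,-5,0], hand=7.3)

```text
t: 3.9
tcp_pos: [0.5794, -0.1301, 0.0587]
tool_rot: [1.0, 0.001, 0.001, -0.001]
force: [0.0, 0.9, -0.6]
finger_gap: 0.858
```

```bash
python3 snap.py scene g3 190 340 150 290
python3 - <<'E'
from h import *
from station import manip
print(manip.sense()["tcp_pos"],manip.sense()["finger_gap"],manip.sense()["force"])
S=np.load("g3.npz");W=cloud(S);q=W[150:290,190:340].reshape(-1,3)
c=np.array(manip.sense()["tcp_pos"])
for sgn in(1,-1):
    m=q[(abs(q[:,0]-c[0])<.02)&(sgn*(q[:,1]-c[1])>.025)&(abs(q[:,1]-c[1])<.07)&(q[:,2]>.055)&(q[:,2]<.12)]
    print(np.sort(m[:,2])[:10],len(m)); l=m[m[:,2]<np.sort(m[:,2])[5]+.02];print(l.min(0),l.max(0))
T=manip.snapshot("top");np.savez("t3.npz",**T)
print(rimfit(S,(.58,-.1295),.038,.031))
E
```

```text
[ 0.57936779 -0.13010243  0.05862704] 0.8556318353191321 [-0.15105025 -0.26509564 -0.24517327]
[0.09082414 0.09283182 0.09311111 0.09472645 0.09590666 0.09605368
 0.09623504 0.09666831 0.09749957 0.09798862] 94
[ 0.57525651 -0.09462108  0.09082414] [ 0.5928689  -0.07974714  0.11604337]
[0.09173889 0.09185049 0.09300076 0.09353374 0.09398897 0.09461
 0.09465656 0.09507722 0.09515311 0.09518963] 110
[ 0.56699367 -0.17982702  0.09173889] [ 0.5925391  -0.16551198  0.11450128]
(array([ 0.57997425, -0.12944189,  0.03084957]), 189)
```

View pics/g3.png

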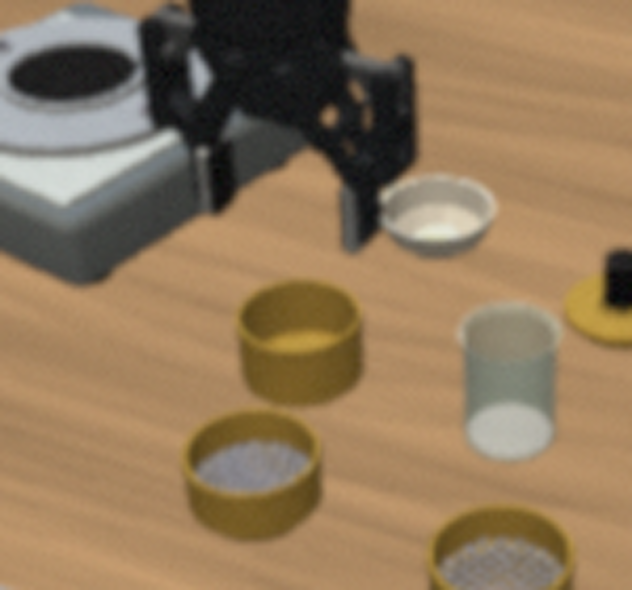

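At a 73 mm opening the tips sit about 34 mm above the reported TCP. The camera and the rim contact agree on this, although it differs from the text. The pan has not moved. I'll set heights by the measured tips.

drive_tool(deltas=[0,0,2,0,0,0,4,0,0,0,5,0,0,0,6,0,0,0,6.8,0,0,0,7.4,0,0,0,7.8,0,0,0,7.8,0,0,0,7.8,0])

```text
t: 4.9
tcp_pos: [0.5799, -0.1301, -0.019]
tool_rot: [1.0, 0.001, 0.002, -0.001]
force: [-0.1, -0.7, 0.3]
finger_gap: 0.855
```

```bash
python3 snap.py scene g4 190 340 150 290
```

```text
(no output)
```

View pics/g4.png

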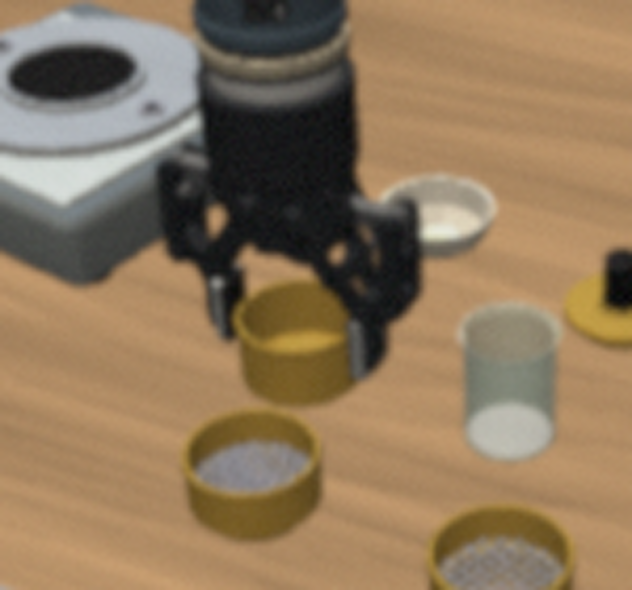

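The fingers now straddle the pan with the tips well below the rim: right tip at (365,375), pan rim at about y=315.

drive_tool(deltas=[0,0,0,0,0,0,0,0,0,0,0,0,0,0,0,0,0,0,0,0,0,0,0,0], hand=5.6, squeeze=40)

```text
t: 5.55
tcp_pos: [0.5805, -0.1304, -0.0182]
tool_rot: [1.0, 0.001, 0.002, -0.0]
force: [-0.2, -0.2, 6.2]
finger_gap: 0.727
```

drive_tool(deltas=[0,0,-0.5,0,0,0,-2,0,0,0,-5,0,0,0,-9,0,0,0,-13,0,0,0,-16,0,0,0,-16,0])

```text
t: 6.25
tcp_pos: [0.583, -0.1317, 0.1475]
tool_rot: [1.0, 0.001, 0.007, 0.002]
force: [-0.0, 0.1, -1.0]
finger_gap: 0.727
```

```bash
python3 snap.py scene g5 150 340 80 290
```

```text
(no output)
```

View pics/g5.png

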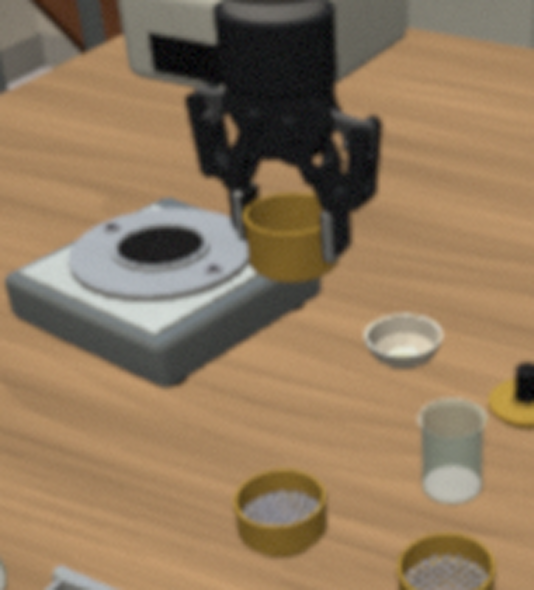

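drive_tool(deltas=[-1,2,0,0,-2.5,4.5,0,0,-4.3,8,0,0,-6.2,11.5,0,0,-8,15,0,0,-10,18.4,0,0,-11.3,20.9,0,0,-11.9,21.9,0,0,-11.9,21.9,0,0,-11.9,21.9,0,0])

```text
t: 7.3
tcp_pos: [0.4625, -0.3487, 0.1432]
tool_rot: [1.0, 0.001, 0.004, -0.0]
force: [-0.1, 0.1, -0.5]
finger_gap: 0.724
```

```bash
python3 -c "
from station import manip
s=manip.sense();print(s['tcp_pos'],s['tool_rot'],s['force'])"
```

```text
[ 0.46245467 -0.34873738  0.14319171] [ 9.99989753e-01  1.07683597e-03  4.38320596e-03 -3.49757595e-04] [-0.05919807  0.10429046 -0.50361623]
```

drive_tool(deltas=[0.1,0.2,2,0,0.2,0.2,4,0,0.2,0.2,6,0,0.2,0.2,7.5,0,0.2,0.2,8.4,0,0.2,0.2,8.8,0,0.2,0.2,8.8,0,0.2,0.2,8.8,0])

```text
t: 8.1
tcp_pos: [0.4658, -0.3507, 0.0558]
tool_rot: [1.0, 0.001, 0.005, 0.0]
force: [0.6, -0.5, -0.9]
finger_gap: 0.723
```

```bash
python3 snap.py scene g6 140 280 60 220;python3 -c "
from station import manip
s=manip.sense();print(s['tcp_pos'],s['tool_rot'],s['force'])"
```

```text
[ 0.46580213 -0.3509462   0.05600795] [9.99987057e-01 1.23591743e-03 4.93036932e-03 2.25259985e-04] [ 0.15547908 -0.20645161 -0.54143256]
```

View pics/g6.png

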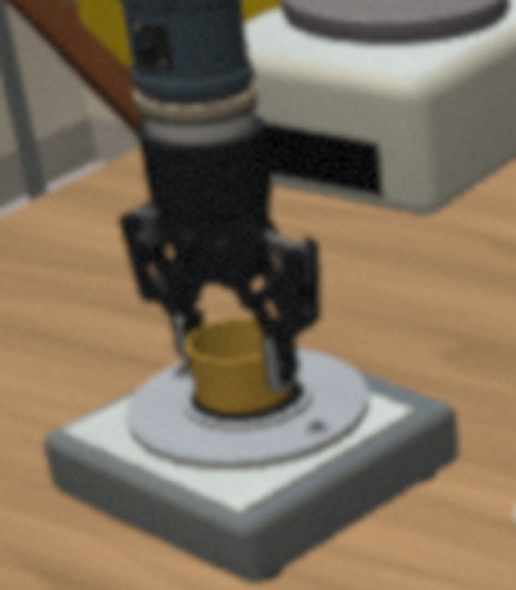

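The pan hovers over the seat and looks centred. Lowering it to contact.

drive_tool(deltas=[-0.1,0,0.2,0,-0.1,0,0.4,0,-0.1,0,0.5,0,-0.1,0,0.6,0,-0.1,0,0.65,0,-0.1,0,0.65,0])

```text
t: 8.75
tcp_pos: [0.4649, -0.3511, 0.0499]
tool_rot: [1.0, 0.001, 0.005, 0.0]
force: [-0.0, 0.3, 3.5]
finger_gap: 0.729
```

Contact at 3.5 N, at the expected height. Releasing to 73 mm, then lifting.

drive_tool(deltas=[0,0,0,0,0,0,0,0,0,0,0,0,0,0,-0.2,0,0,0,-0.2,0,0,0,-0.2,0], hand=7.3)

```text
t: 9.35
tcp_pos: [0.465, -0.3511, 0.0519]
tool_rot: [1.0, 0.001, 0.005, 0.0]
force: [0.3, 0.2, -0.1]
finger_gap: 0.856
```

drive_tool(deltas=[0,0,-1,0,0,0,-3,0,0,0,-6,0,0,0,-10,0,0,0,-14,0,0,0,-16,0,0,0,-16,0])

```text
t: 10.05
tcp_pos: [0.4651, -0.3528, 0.2165]
tool_rot: [1.0, 0.001, 0.008, 0.004]
force: [-0.0, -0.1, 0.7]
finger_gap: 0.856
```

```bash
python3 snap.py scene g7 140 280 60 220;python3 - <<'E'
from h import *
from station import manip
s=manip.sense();print(s['tcp_pos'],s['tool_rot'],s['force'])
S=np.load("g7.npz");print(rimfit(S,(.468,-.35),.106,.031))
T=manip.snapshot("top");np.savez("t7.npz",**T);print(rimfit(T,(.464,-.351),.108,.031));cv2.imwrite("pics/t7.png",T["frame"][:,:,::-1])
E
```

```text
[ 0.46400873 -0.35169844  0.21414577] [0.99997537 0.00123443 0.00658309 0.00209893] [-0.02848768 -0.19840996 -0.72807847]
(array([ 0.46453843, -0.35079905,  0.03077219]), 161)
(array([ 0.46085303, -0.35141671,  0.03089011]), 102)
```

View pics/g7.png

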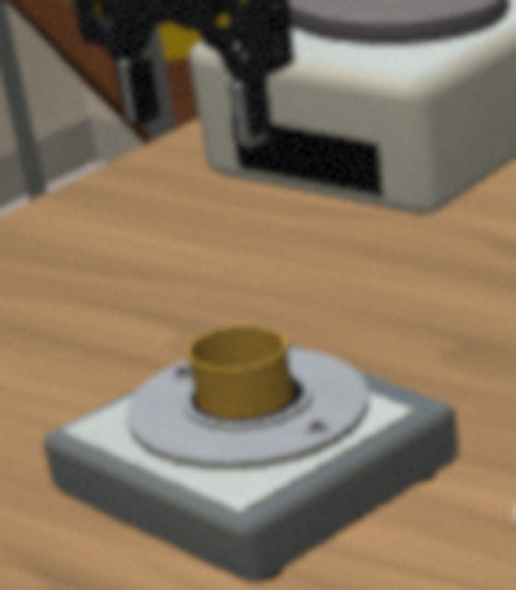

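View pics/t7.png

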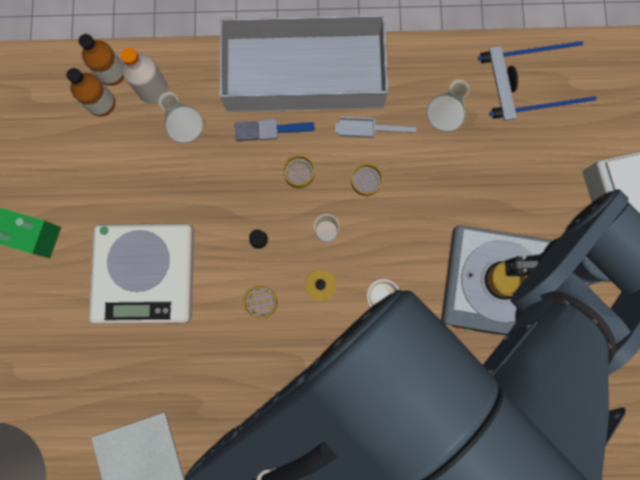

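The pan is home: 1 mm off the seat centre in the top camera, level, bottom at seat height. Next, the fine sieve.

drive_tool(deltas=[1,-1.2,0,0,3,-3.5,0,0,5.5,-6.4,0,0,8.2,-9.6,0,0,11,-12.8,0,0,13.8,-16,0,0,16.5,-19.2,0,0,19,-22.1,0,0,21,-24.5,0,0,21.9,-25.5,0,0,21.9,-25.5,0,0,21.9,-25.5,0,0])

```text
t: 11.35
tcp_pos: [0.6804, -0.0955, 0.2132]
tool_rot: [1.0, 0.001, 0.004, 0.001]
force: [-0.2, -0.4, 0.3]
finger_gap: 0.85
```

```bash
python3 -c "
from station import manip
s=manip.sense();print(s['tcp_pos'],s['tool_rot'],s['force'])"
```

```text
[ 0.68041423 -0.09549099  0.21321347] [9.99991347e-01 1.25791963e-03 3.90878881e-03 6.66796204e-04] [-0.19650923 -0.42544171  0.31046405]
```

drive_tool(deltas=[0,0,3,0,0.05,0,7,0,0.05,0,11,0,0.05,0,15,0,0.05,0,18,0,0.05,0,20.5,0,0.05,0,22,0,0.05,0,23,0,0.05,0,23,0,0.05,0,23,0])

```text
t: 12.35
tcp_pos: [0.6834, -0.0964, -0.0157]
tool_rot: [1.0, 0.001, 0.005, 0.001]
force: [0.2, -0.4, -0.0]
finger_gap: 0.855
```

```bash
python3 snap.py scene g8 190 340 150 290;python3 -c "
from station import manip
s=manip.sense();print(s['tcp_pos'],s['tool_rot'],s['force'])"
```

```text
[ 0.68378116 -0.09638171 -0.01526703] [0.99998537 0.00114523 0.00517349 0.00108946] [-0.66214273 -0.02629182 -0.30900886]
```

View pics/g8.png

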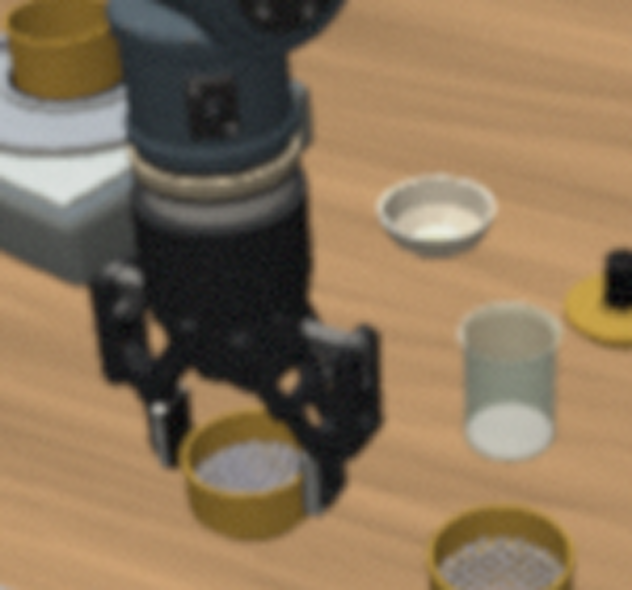

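The fingers straddle the fine sieve. Closing and lifting.

drive_tool(deltas=[-0.1,0,0.2,0,-0.1,0,0.2,0,-0.1,0,0.2,0,-0.1,0,0.2,0,-0.1,0,0.2,0,-0.1,0,0.2,0,-0.1,0,0.2,0], hand=5.6)

```text
t: 13.1
tcp_pos: [0.6843, -0.0968, -0.015]
tool_rot: [1.0, 0.001, 0.007, 0.002]
force: [-0.5, 0.1, 6.8]
finger_gap: 0.731
```

drive_tool(deltas=[0,0,-0.5,0,0,0,-2,0,0,0,-5,0,0,0,-9,0,0,0,-13,0,0,0,-17,0,0,0,-20,0,0,0,-21,0,0,0,-21,0,0,0,-21,0])

```text
t: 14.1
tcp_pos: [0.6802, -0.0956, 0.1935]
tool_rot: [1.0, 0.001, 0.006, 0.001]
force: [-0.0, -0.3, -1.3]
finger_gap: 0.727
```

```bash
python3 snap.py scene g9 150 340 80 290;python3 -c "
from station import manip
s=manip.sense();print(s['tcp_pos'],s['tool_rot'],s['force'])"
```

```text
[ 0.67981611 -0.09557488  0.19264296] [9.99987427e-01 1.18551558e-03 4.77488846e-03 9.69696878e-04] [-0.62670904 -0.08495499 -2.15780961]
```

View pics/g9.png

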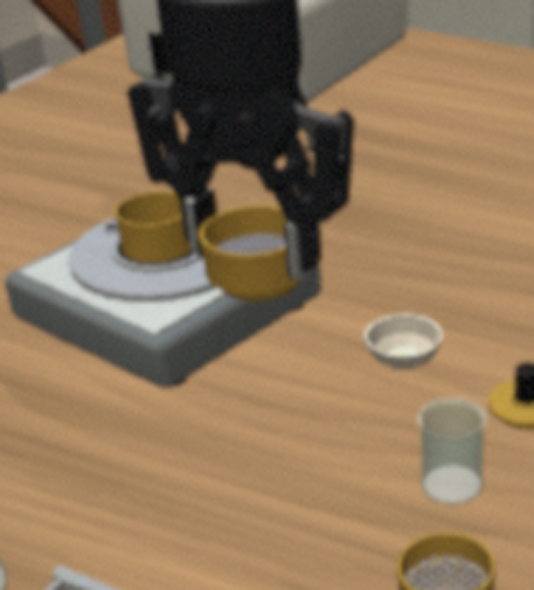

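drive_tool(deltas=[-1,1.2,0,0,-3,3.5,0,0,-5.5,6.4,0,0,-8.2,9.6,0,0,-11,13,0,0,-13.8,16.4,0,0,-16.5,19.6,0,0,-19,22.5,0,0,-20.7,24.6,0,0,-21.4,25.5,0,0,-21.4,25.5,0,0,-21.4,25.5,0,0])

```text
t: 15.35
tcp_pos: [0.4664, -0.3502, 0.1904]
tool_rot: [1.0, 0.001, 0.004, 0.0]
force: [-0.7, -0.1, -0.6]
finger_gap: 0.724
```

```bash
python3 -c "
from station import manip
s=manip.sense();print(s['tcp_pos'],s['tool_rot'],s['force'])"
```

```text
[ 0.46636483 -0.35018378  0.19036405] [9.99989514e-01 1.05601606e-03 4.45575741e-03 6.26299783e-05] [-0.6545097  -0.05946517 -0.61900178]
```

Down to about 8 mm above the engagement height.

drive_tool(deltas=[0,0.1,2,0,0,0.1,4,0,0,0.1,6,0,0,0.1,7.5,0,-0.05,0.1,8.4,0,-0.05,0.1,8.7,0,-0.05,0.1,8.7,0,-0.05,0.1,8.7,0])

```text
t: 16.15
tcp_pos: [0.4673, -0.3514, 0.1041]
tool_rot: [1.0, 0.001, 0.005, 0.001]
force: [0.6, 0.1, -0.2]
finger_gap: 0.726
```

```bash
python3 snap.py scene g10 140 280 60 220;python3 - <<'E'
from h import *
from station import manip
s=manip.sense();print(s['tcp_pos'],s['tool_rot'],s['force'])
S=np.load("g10.npz");z=s['tcp_pos'][2]+.015+.036
print(rimfit(S,(.4645,-.3508),z,.031))
E
```

```text
[ 0.4672831  -0.35158508  0.10426014] [9.99985920e-01 1.22015919e-03 5.10534587e-03 7.78665323e-04] [ 0.66581986  0.53560365 -1.78122685]
(array([ 0.46468781, -0.34926347,  0.03252874]), 177)
```

View pics/g10.png

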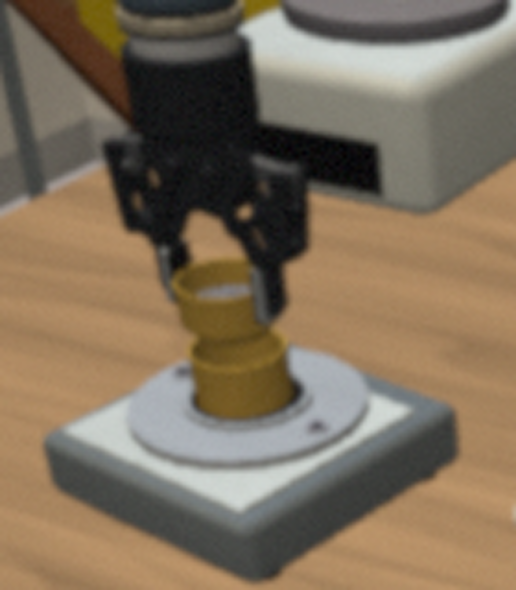

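Run:
```python
from h import *
from station import manip
S=np.load("g10.npz");k=590/160
for X in [(.4645,-.3508,.106),(.4645,-.3508,.155),(.4645,-.3508,.125)]:
    u,v=px(S,X);print(X,(u-140)*k,(v-60)*k)
W=cloud(S).reshape(-1,3)
F=S["frame"].reshape(-1,3).astype(int)
br=(F[:,0]-F[:,2]>35)&(F[:,0]<190)&(np.linalg.norm(W[:,:2]-[.4645,-.351],axis=1)<.05)
for lo,hi in [(.08,.103),(.13,.158)]:
    m=br&(W[:,2]>lo)&(W[:,2]<hi);w=W[m]
    f=lambda p:np.hypot(w[:,0]-p[0],w[:,1]-p[1])-.032
    # outer near-side wall only: those facing the camera
    c=np.array([.4645,-.351]);d=np.array([1.235-.4645,.3+.351]);d/=np.linalg.norm(d)
    w=w[(w[:,:2]-c)@d>0.008]
    for i in range(3):
        s=least_squares(f,[.4645,-.351],loss="soft_l1",f_scale=.001).x
    print(lo,hi,len(w),s,w[:,2].max())
```

```text
(0.4645, -0.3508, 0.106) 236.28219620288525 347.9521325201419
(0.4645, -0.3508, 0.155) 225.13805068858065 278.678733592531
(0.4645, -0.3508, 0.125) 232.03484358548218 321.55005872507826
0.08 0.103 209 [ 0.4634056  -0.35155148] 0.10297290529270822
0.13 0.158 223 [ 0.4642687  -0.35112078] 0.1569149469056301
```

The wall fits put the sieve within 1 mm of the pan's axis. Lowering.

drive_tool(deltas=[-0.1,0,0.4,0,-0.1,0,0.8,0,-0.1,0,1.2,0,-0.1,0,1.6,0,-0.1,0,1.9,0,-0.1,0,2.1,0,-0.1,0,2.2,0,-0.1,0,2.2,0])

```text
t: 17.0
tcp_pos: [0.4663, -0.3515, 0.083]
tool_rot: [1.0, 0.001, 0.005, 0.001]
force: [-0.7, 2.0, 4.8]
finger_gap: 0.73
```

drive_tool(deltas=[0,0,0,0,0,0,0,0,0,0,0,0,0,0,-0.2,0,0,0,-0.2,0,0,0,-0.2,0], hand=7.3)

```text
t: 17.6
tcp_pos: [0.4664, -0.3516, 0.085]
tool_rot: [1.0, 0.001, 0.005, 0.001]
force: [-0.9, 0.5, -0.3]
finger_gap: 0.856
```

drive_tool(deltas=[0,0,-1,0,0,0,-3,0,0,0,-6,0,0,0,-10,0,0,0,-13,0,0,0,-14,0,0,0,-14,0,0,0,-14,0])

```text
t: 18.4
tcp_pos: [0.4643, -0.3506, 0.224]
tool_rot: [1.0, 0.001, 0.004, -0.0]
force: [0.4, 0.7, -1.1]
finger_gap: 0.851
```

```bash
cat >> h.py <<'E'
def wall(S,lo,hi,c=(.4645,-.351)):
    W=cloud(S).reshape(-1,3);F=S["frame"].reshape(-1,3).astype(int)
    c=np.array(c);d=np.array([1.235,.3])-c;d/=np.linalg.norm(d)
    m=(F[:,0]-F[:,2]>35)&(F[:,0]<190)&(np.linalg.norm(W[:,:2]-c,axis=1)<.05)&(W[:,2]>lo)&(W[:,2]<hi)&((W[:,:2]-c)@d>0.008)
    w=W[m];f=lambda p:np.hypot(w[:,0]-p[0],w[:,1]-p[1])-.032
    return least_squares(f,c,loss="soft_l1",f_scale=.001).x,len(w)
E
python3 snap.py scene g11 140 280 60 220;python3 - <<'E'
from h import *
from station import manip
s=manip.sense();print(s['tcp_pos'],s['tool_rot'],s['force'])
S=np.load("g11.npz");print(rimfit(S,(.4645,-.3508),.134,.031),wall(S,.08,.1),wall(S,.11,.13))
W=cloud(S).reshape(-1,3);m=np.linalg.norm(W[:,:2]-[.4645,-.351],axis=1)<.034
print(np.nanpercentile(W[m][:,2],[95,97,99]))
E
```

```text
[ 0.46405412 -0.35034087  0.22330842] [ 9.99991903e-01  1.29355186e-03  3.77124689e-03 -5.46141612e-04] [ 0.41011468  0.31854217 -0.38687072]
(array([ 0.4645103 , -0.35087136,  0.03102412]), 168) (array([ 0.46309158, -0.35173346]), 189) (array([ 0.46341337, -0.35209799]), 202)
[0.43610572 0.44175196 0.4456106 ]
```

View pics/g11.png

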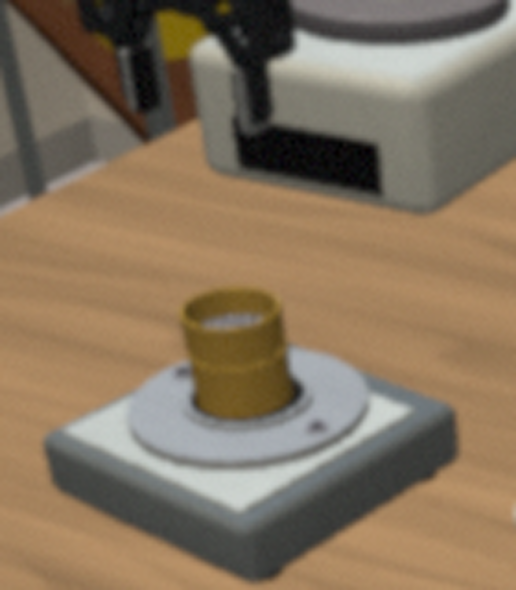

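The fine sieve is home: rim concentric within about 0.5 mm of the pan and at the expected height. Next, the medium sieve.

drive_tool(deltas=[1,-1.6,0,0,3,-5,0,0,5.5,-9,0,0,8,-13.1,0,0,10.5,-17.2,0,0,13,-21.3,0,0,15.5,-25.4,0,0,18,-29.5,0,0,20.4,-33.5,0,0,22.5,-37,0,0,23.9,-39.3,0,0,23.9,-39.3,0,0])

```text
t: 19.65
tcp_pos: [0.7023, 0.0474, 0.2224]
tool_rot: [1.0, 0.004, 0.002, -0.001]
force: [0.0, -1.3, 0.9]
finger_gap: 0.856
```

drive_tool(deltas=[0,0,0,0,0,0,0,0,0,0,0,0])

```text
t: 19.95
tcp_pos: [0.7014, 0.0462, 0.2215]
tool_rot: [1.0, 0.003, 0.001, -0.001]
force: [0.2, 0.4, -0.4]
finger_gap: 0.853
```

```bash
python3 -c "
from station import manip
s=manip.sense();print(s['tcp_pos'],s['tool_rot'],s['force'])"
```

```text
[0.70144765 0.04621799 0.22147719] [ 0.99999442  0.0028645   0.00109261 -0.00132988] [ 0.19189645  0.37019582 -0.41909531]
```

drive_tool(deltas=[0,0.1,3,0,0.05,0.3,7,0,0.05,0.3,11,0,0.05,0.3,15,0,0.05,0.3,18,0,0.05,0.3,20.5,0,0.05,0.3,22.2,0,0.05,0.3,23.2,0,0.05,0.3,23.2,0,0.05,0.3,23.2,0])

```text
t: 20.95
tcp_pos: [0.7034, 0.0435, -0.0095]
tool_rot: [1.0, 0.003, 0.002, -0.001]
force: [0.0, 0.4, 0.4]
finger_gap: 0.858
```

```bash
python3 snap.py scene g12 190 370 150 320;python3 -c "
from station import manip
s=manip.sense();print(s['tcp_pos'],s['tool_rot'],s['force'])"
```

```text
[ 0.70375027  0.04361209 -0.00894373] [ 0.99999214  0.0028063   0.00253627 -0.00119036] [-0.45275264  0.57864504  0.24939574]
```

View pics/g12.png

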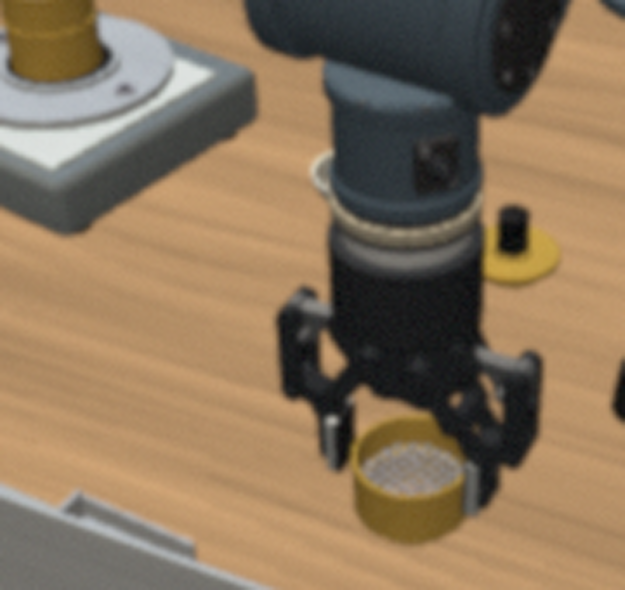

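The fingers straddle the medium sieve. Closing and lifting.

drive_tool(deltas=[-0.1,0,0.2,0,-0.1,0,0.2,0,-0.1,0,0.2,0,-0.1,0,0.2,0,-0.1,0,0.2,0,-0.1,0,0.2,0,-0.1,0,0.2,0], hand=5.6)

```text
t: 21.7
tcp_pos: [0.7043, 0.0436, -0.0083]
tool_rot: [1.0, 0.003, 0.004, -0.001]
force: [-1.2, 0.4, 5.9]
finger_gap: 0.743
```

drive_tool(deltas=[0,0,-0.5,0,0,0,-2,0,0,0,-5,0,0,0,-9,0,0,0,-13,0,0,0,-17,0,0,0,-20,0,0,0,-21.5,0,0,0,-21.5,0,0,0,-21.5,0])

```text
t: 22.7
tcp_pos: [0.7014, 0.0433, 0.2055]
tool_rot: [1.0, 0.003, 0.003, -0.001]
force: [-1.0, -0.5, -1.6]
finger_gap: 0.739
```

```bash
python3 snap.py scene g13 150 370 60 290;python3 -c "
from station import manip
s=manip.sense();print(s['tcp_pos'],s['tool_rot'],s['force'])"
```

```text
[0.70087433 0.04328766 0.20441843] [ 0.99999242  0.00287206  0.00233383 -0.00120987] [-0.27273369  0.11540622 -2.34597556]
```

View pics/g13.png

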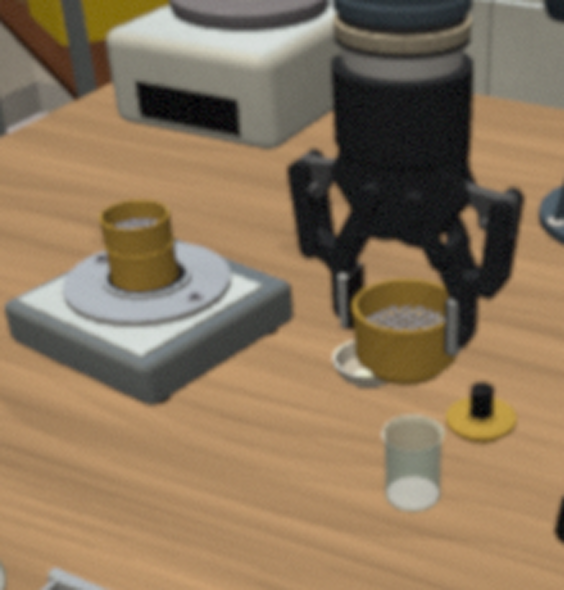

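drive_tool(deltas=[-1,1.6,0,0,-3,5,0,0,-5.5,9.2,0,0,-8,13.3,0,0,-10.5,17.5,0,0,-13,21.6,0,0,-15.5,25.8,0,0,-18,30,0,0,-20.3,34,0,0,-22.2,37,0,0,-23.4,38.8,0,0,-23.6,39.3,0,0])

```text
t: 23.95
tcp_pos: [0.4647, -0.3524, 0.2]
tool_rot: [1.0, 0.001, 0.001, -0.003]
force: [1.0, -0.1, -0.1]
finger_gap: 0.742
```

drive_tool(deltas=[0,0,0,0,0,0,0,0,0,0,0,0])

```text
t: 24.25
tcp_pos: [0.4652, -0.3509, 0.1994]
tool_rot: [1.0, 0.002, 0.0, -0.003]
force: [0.0, -0.5, -1.8]
finger_gap: 0.742
```

```bash
python3 -c "
from station import manip
s=manip.sense();print(s['tcp_pos'],s['tool_rot'],s['force'])"
```

```text
[ 0.46515251 -0.35094982  0.19939187] [ 9.99992597e-01  1.80324455e-03  2.96327762e-04 -3.38607432e-03] [ 0.04904451 -0.4966079  -1.83604422]
```

drive_tool(deltas=[0.1,0.1,1.5,0,0.15,0.1,3,0,0.15,0.1,4.5,0,0.15,0.1,5.4,0,0.15,0.1,5.7,0,0.15,0.1,5.7,0,0.15,0.1,5.7,0])

```text
t: 24.95
tcp_pos: [0.4672, -0.3517, 0.143]
tool_rot: [1.0, 0.002, 0.001, -0.003]
force: [-0.6, -0.3, -0.1]
finger_gap: 0.743
```

```bash
python3 snap.py scene g14 140 280 40 220;python3 - <<'E'
from h import *
from station import manip
s=manip.sense();print(s['tcp_pos'],s['tool_rot'],s['force'])
S=np.load("g14.npz");z=s['tcp_pos'][2]+.0083
print(wall(S,.105,.13),wall(S,z+.01,z+.04),rimfit(S,(.4645,-.351),z+.043,.031))
E
```

```text
[ 0.46719964 -0.35189216  0.14313108] [ 9.99993905e-01  1.91857376e-03  8.20455171e-04 -2.79937944e-03] [ 0.52231977 -0.45601459 -0.38616965]
(array([ 0.46319161, -0.35203358]), 247) (array([ 0.46377673, -0.35214031]), 277) (array([ 0.46476243, -0.35076548,  0.03249701]), 189)
```

View pics/g14.png

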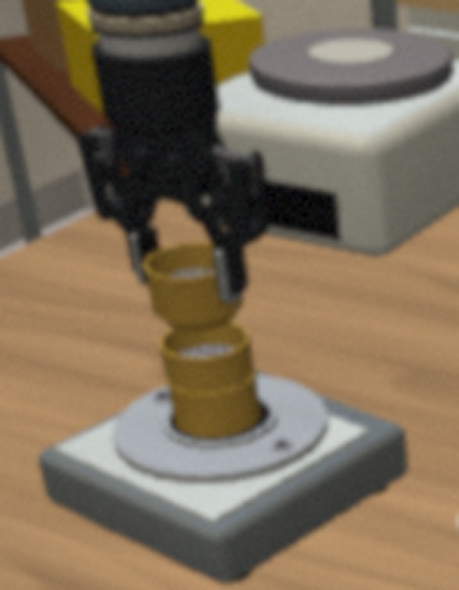

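Aligned within 0.6 mm. Lowering 25–26 mm.

drive_tool(deltas=[-0.05,0,0.4,0,-0.05,0,0.8,0,-0.05,0,1.2,0,-0.05,0,1.6,0,-0.05,0,2,0,-0.05,0,2.3,0,-0.05,0,2.5,0,-0.05,0,2.6,0,-0.05,0,2.6,0])

```text
t: 25.9
tcp_pos: [0.4668, -0.3518, 0.1177]
tool_rot: [1.0, 0.002, 0.001, -0.003]
force: [-1.9, 0.1, 3.6]
finger_gap: 0.746
```

drive_tool(deltas=[0,0,0,0,0,0,0,0,0,0,0,0,0,0,-0.2,0,0,0,-0.2,0,0,0,-0.2,0], hand=7.3)

```text
t: 26.5
tcp_pos: [0.4668, -0.3519, 0.1198]
tool_rot: [1.0, 0.002, 0.001, -0.003]
force: [-0.1, 0.6, -0.7]
finger_gap: 0.851
```

drive_tool(deltas=[0,0,-1,0,0,0,-3,0,0,0,-6,0,0,0,-9,0,0,0,-11,0,0,0,-12,0,0,0,-12,0,0,0,-12,0])

```text
t: 27.3
tcp_pos: [0.4662, -0.352, 0.2391]
tool_rot: [1.0, 0.002, 0.001, -0.003]
force: [-0.0, -0.7, -1.0]
finger_gap: 0.857
```

```bash
python3 snap.py scene g15 140 280 40 220;python3 - <<'E'
from h import *
from station import manip
s=manip.sense();print(s['tcp_pos'],s['tool_rot'],s['force'])
S=np.load("g15.npz");print(rimfit(S,(.4645,-.3508),.169,.031),wall(S,.08,.1),wall(S,.11,.13),wall(S,.14,.165))
E
```

```text
[ 0.46594199 -0.35181479  0.23857209] [ 9.99991967e-01  1.91914131e-03  1.09678792e-04 -3.51734386e-03] [ 0.01551247  0.65018283 -0.57454819]
(array([ 0.46456535, -0.35129794,  0.03086108]), 176) (array([ 0.46314352, -0.35163816]), 180) (array([ 0.4631053 , -0.35185798]), 198) (array([ 0.4630616 , -0.35225439]), 265)
```

View pics/g15.png

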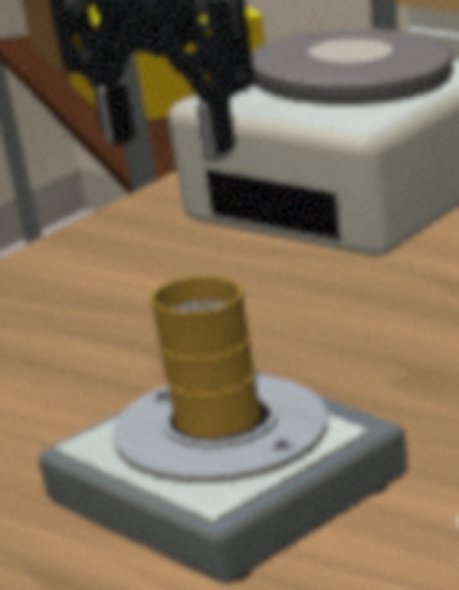

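The medium sieve is home, with the walls collinear within 0.6 mm. Next, the coarse sieve.

drive_tool(deltas=[-0.1,-1.6,0,0,-0.3,-5,0,0,-0.5,-9.4,0,0,-0.8,-14,0,0,-1.1,-18.6,0,0,-1.4,-23.2,0,0,-1.7,-27.8,0,0,-1.9,-32.4,0,0,-2.2,-37,0,0,-2.5,-41.5,0,0,-2.7,-45,0,0,-2.8,-47.1,0,0])

```text
t: 28.55
tcp_pos: [0.4334, 0.1222, 0.2409]
tool_rot: [1.0, 0.003, -0.002, -0.004]
force: [0.7, -0.7, 0.5]
finger_gap: 0.855
```

drive_tool(deltas=[0,0,0,0,0,0,0,0,0,0,0,0])

```text
t: 28.85
tcp_pos: [0.4328, 0.1217, 0.2405]
tool_rot: [1.0, 0.003, -0.002, -0.004]
force: [-0.2, -0.2, 0.2]
finger_gap: 0.854
```

```bash
python3 -c "
from station import manip
s=manip.sense();print(s['tcp_pos'],s['tool_rot'],s['force'],s['q'])"
```

```text
[0.43280999 0.12168008 0.24045802] [ 0.99998545  0.00319407 -0.00221176 -0.00374295] [-0.18295179 -0.2451989   0.17954344] [0.01902321 0.24517538 1.80930798 0.00851472 1.0914287  1.57948784]
```

drive_tool(deltas=[0.2,-0.1,3,0,0.4,-0.1,7,0,0.4,-0.1,11,0,0.4,-0.1,15,0,0.4,-0.1,18,0,0.4,-0.1,20.5,0,0.4,-0.1,22.2,0,0.4,-0.1,23.4,0,0.4,-0.1,24.2,0,0.4,-0.1,24.2,0,0.4,-0.1,24.2,0])

```text
t: 29.95
tcp_pos: [0.4361, 0.124, -0.0014]
tool_rot: [1.0, 0.003, -0.002, -0.004]
force: [0.4, -0.6, -0.5]
finger_gap: 0.854
```

```bash
python3 snap.py scene g16 290 470 110 280;python3 -c "
from station import manip
s=manip.sense();print(s['tcp_pos'],s['tool_rot'],s['force'])"
```

```text
[ 0.43620118  0.12416997 -0.00109205] [ 0.99998732  0.00288108 -0.00175096 -0.00374101] [-0.09286772  0.42662237 -0.28645467]
```

View pics/g16.png

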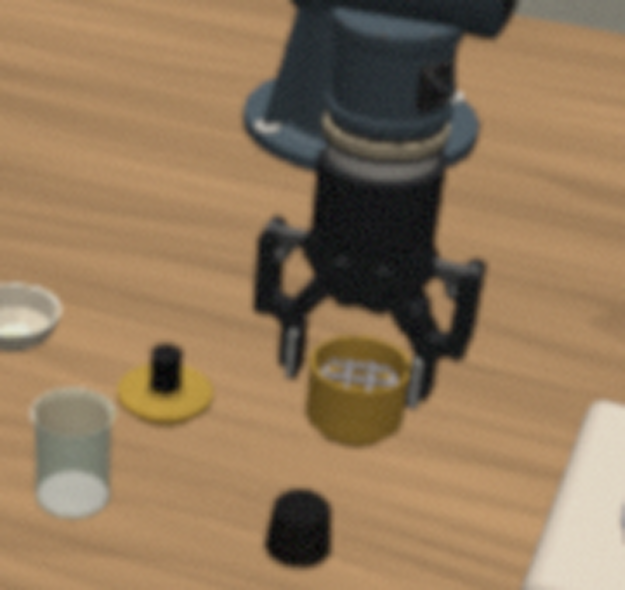

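The fingers straddle the coarse sieve, clear of the lid at (165,385). Closing and lifting higher this time, because the stack is 169 mm tall.

drive_tool(deltas=[0,0,0.2,0,0,0,0.2,0,0,0,0.2,0,0,0,0.2,0,0,0,0.2,0,0,0,0.2,0,0,0,0.2,0], hand=5.6)

```text
t: 30.7
tcp_pos: [0.4368, 0.1243, -0.0016]
tool_rot: [1.0, 0.003, -0.001, -0.004]
force: [-1.0, 0.1, 9.4]
finger_gap: 0.734
```

drive_tool(deltas=[0,0,-0.5,0,0,0,-2,0,0,0,-5,0,0,0,-9,0,0,0,-13,0,0,0,-17,0,0,0,-20,0,0,0,-22,0,0,0,-23,0,0,0,-23,0,0,0,-23,0])

```text
t: 31.8
tcp_pos: [0.4361, 0.1225, 0.2276]
tool_rot: [1.0, 0.003, -0.001, -0.004]
force: [0.4, -0.2, -1.7]
finger_gap: 0.728
```

```bash
python3 snap.py scene g17 150 450 0 290;python3 -c "
from station import manip
s=manip.sense();print(s['tcp_pos'],s['tool_rot'],s['force'])"
```

```text
[0.43587338 0.12247261 0.2271612 ] [ 0.99998705  0.00269296 -0.00208432 -0.00378067] [ 0.66163681  0.33800674 -1.68408298]
```

View pics/g17.png

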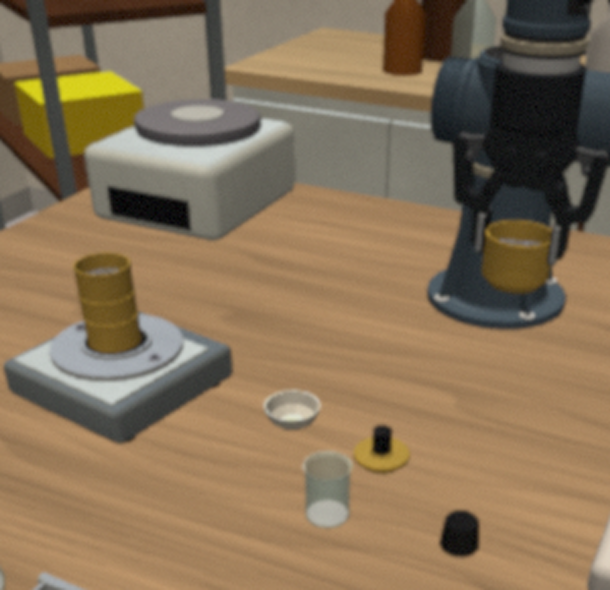

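drive_tool(deltas=[0.1,1.6,0,0,0.3,5,0,0,0.5,9.4,0,0,0.8,14,0,0,1.1,18.6,0,0,1.4,23.2,0,0,1.7,27.8,0,0,1.9,32.4,0,0,2.2,37,0,0,2.5,41.5,0,0,2.7,45,0,0,2.8,46.9,0,0])

```text
t: 33.05
tcp_pos: [0.4658, -0.3491, 0.2214]
tool_rot: [1.0, 0.001, -0.003, -0.005]
force: [-0.1, 0.3, -2.4]
finger_gap: 0.728
```

drive_tool(deltas=[0,0,0,0,0,0,0,0,0,0,0,0])

```text
t: 33.35
tcp_pos: [0.4653, -0.3466, 0.2207]
tool_rot: [1.0, 0.002, -0.004, -0.006]
force: [0.1, 0.7, -1.5]
finger_gap: 0.729
```

```bash
python3 -c "
from station import manip
s=manip.sense();print(s['tcp_pos'],s['tool_rot'],s['force'])"
```

```text
[ 0.4653225  -0.34656808  0.22066508] [ 0.99997328  0.0020875  -0.00381399 -0.00587682] [ 0.0532375   0.70694812 -1.52718894]
```

drive_tool(deltas=[0.1,0.3,0.5,0,0.1,0.6,1.5,0,0.1,0.6,2.5,0,0.1,0.6,3.3,0,0.1,0.6,3.7,0,0.1,0.6,3.7,0,0.1,0.6,3.7,0])

```text
t: 34.05
tcp_pos: [0.4661, -0.3522, 0.1836]
tool_rot: [1.0, 0.002, -0.004, -0.006]
force: [0.1, 0.3, -1.5]
finger_gap: 0.73
```

```bash
python3 snap.py scene g18 130 280 10 220;python3 - <<'E'
from h import *
from station import manip
s=manip.sense();print(s['tcp_pos'],s['tool_rot'],s['force'])
S=np.load("g18.npz");z=s['tcp_pos'][2]+.0016
print(wall(S,.14,.165),wall(S,z+.01,z+.045),rimfit(S,(.4645,-.351),z+.05,.031))
E
```

```text
[ 0.46627518 -0.35239862  0.18384348] [ 0.9999757   0.00206316 -0.00355909 -0.00562793] [-0.05877809 -0.09745856 -1.94328845]
(array([ 0.46317288, -0.35262119]), 255) (array([ 0.46320969, -0.35302657]), 357) (array([ 0.46363518, -0.35029661,  0.03286155]), 211)
```

View pics/g18.png

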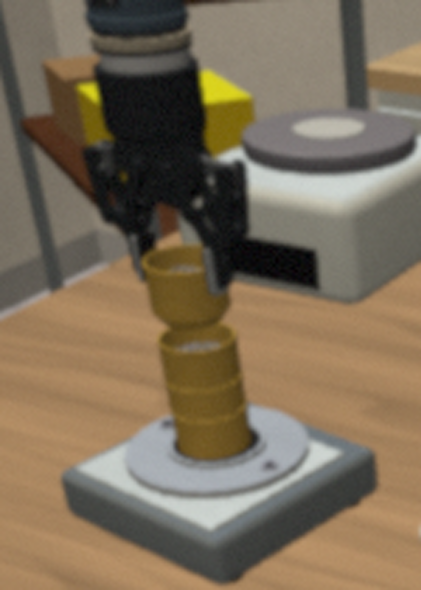

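Aligned within 0.5 mm. Lowering 24.5 mm.

drive_tool(deltas=[0,0,0.4,0,0,0,0.8,0,0,0,1.2,0,0,0,1.6,0,0,0,2,0,0,0,2.3,0,0,0,2.45,0,0,0,2.5,0,0,0,2.5,0])

```text
t: 35.0
tcp_pos: [0.4662, -0.3522, 0.1595]
tool_rot: [1.0, 0.002, -0.003, -0.005]
force: [-1.2, 1.3, 2.9]
finger_gap: 0.728
```

drive_tool(deltas=[0,0,0,0,0,0,0,0,0,0,0,0,0,0,-0.2,0,0,0,-0.2,0,0,0,-0.2,0], hand=7.3)

```text
t: 35.6
tcp_pos: [0.4663, -0.3523, 0.1616]
tool_rot: [1.0, 0.002, -0.003, -0.005]
force: [0.5, -1.2, 0.4]
finger_gap: 0.854
```

drive_tool(deltas=[0,0,-1,0,0,0,-3,0,0,0,-6,0,0,0,-9,0,0,0,-10,0,0,0,-10,0,0,0,-10,0])

```text
t: 36.3
tcp_pos: [0.4664, -0.3527, 0.2606]
tool_rot: [1.0, 0.002, -0.004, -0.006]
force: [0.0, 0.1, 0.2]
finger_gap: 0.854
```

```bash
python3 snap.py scene g19 130 280 10 220;python3 - <<'E'
from h import *
from station import manip
s=manip.sense();print(s['tcp_pos'],s['tool_rot'],s['force'])
S=np.load("g19.npz");print(rimfit(S,(.4645,-.3508),.211,.031),wall(S,.11,.13),wall(S,.14,.165),wall(S,.175,.207))
T=manip.snapshot("top");np.savez("t19.npz",**T);cv2.imwrite("pics/t19.png",T["frame"][:,:,::-1])
S=np.load("scene0.npz")
k=darkdisc(S,338,216,14,.0435,60);print("knob scene",k)
W=cloud(S).reshape(-1,3);w=W[(np.linalg.norm(W[:,:2]-[.466,.005],axis=1)<.02)&(W[:,2]>.018)&(W[:,2]<.044)]
f=lambda p:np.hypot(w[:,0]-p[0],w[:,1]-p[1])-.011
print(least_squares(f,[.466,.005],loss="soft_l1",f_scale=.001).x,len(w))
E
```

```text
[ 0.46611312 -0.35246105  0.26001883] [ 0.99996701  0.00206016 -0.00437386 -0.00652758] [-0.41214916 -0.15206755 -1.81436066]
(array([ 0.46430962, -0.35178214,  0.03095133]), 189) (array([ 0.46344248, -0.35203748]), 191) (array([ 0.46312358, -0.35228895]), 263) (array([ 0.46283606, -0.35313326]), 353)
knob scene (array([0.48442442, 0.01133615, 0.0435    ]), array([334, 210,   8,  13,  91], dtype=int32))
[0.46564874 0.0049134 ] 112
```

View pics/g19.png

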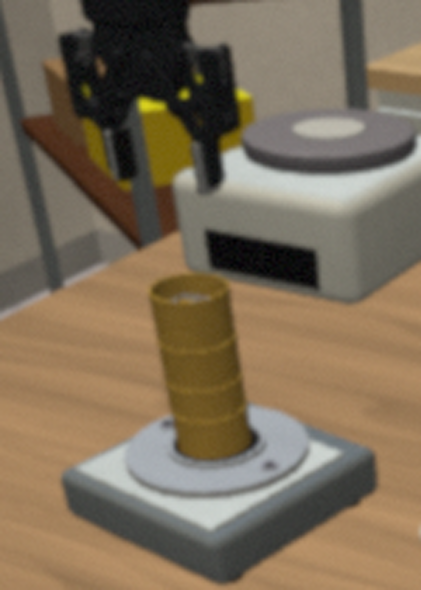

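View pics/t19.png

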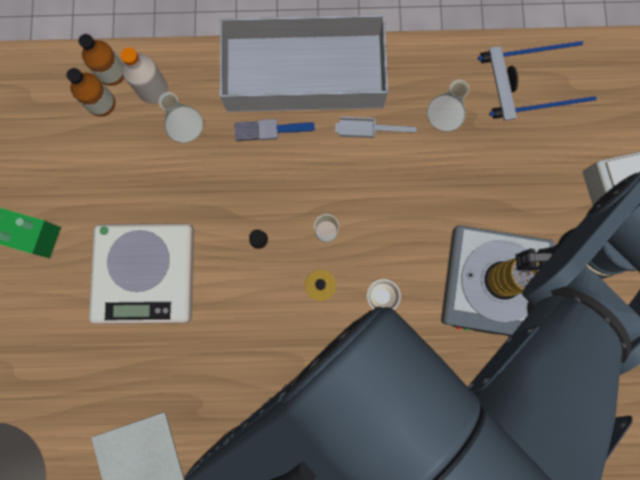

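The coarse sieve is home: rim at 211 mm, collinear within 0.9 mm. The beaker, dish and stopper are untouched. Next, the lid.

drive_tool(deltas=[0,-1.6,0,0,0.1,-4.5,0,0,0.1,-8.5,0,0,0.1,-12.5,0,0,0.1,-16.5,0,0,0.2,-20.5,0,0,0.2,-24.5,0,0,0.2,-28.5,0,0,0.2,-32,0,0,0.2,-34.5,0,0,0.2,-35.6,0,0,0.2,-35.6,0,0], hand=4)

```text
t: 37.6
tcp_pos: [0.4656, 0.0051, 0.264]
tool_rot: [1.0, 0.003, -0.005, -0.007]
force: [0.4, 0.6, -0.7]
finger_gap: 0.467
```

drive_tool(deltas=[0,0,0,0,0,0,0,0,0,0,0,0])

```text
t: 37.9
tcp_pos: [0.4657, 0.0041, 0.2638]
tool_rot: [1.0, 0.003, -0.006, -0.007]
force: [-1.2, 0.4, -0.0]
finger_gap: 0.467
```

```bash
python3 -c "
from station import manip
s=manip.sense();print(s['tcp_pos'],s['tool_rot'],s['force'],s['finger_gap'])"
```

```text
[0.46571241 0.00407641 0.26384093] [ 0.99995801  0.00263923 -0.00551387 -0.00682672] [-1.17570803e+00  3.99950447e-01 -7.75614436e-04] 0.46722761138391833
```

drive_tool(deltas=[0.1,0.05,3,0,0.2,0.1,7,0,0.2,0.15,11,0,0.3,0.2,15,0,0.3,0.25,18,0,0.4,0.25,20.5,0,0.4,0.25,22.4,0,0.4,0.25,23.4,0,0.4,0.25,23.4,0,0.4,0.25,23.4,0])

```text
t: 38.9
tcp_pos: [0.4677, 0.0043, 0.0302]
tool_rot: [1.0, 0.002, -0.005, -0.007]
force: [-0.2, -0.5, 0.4]
finger_gap: 0.465
```

```bash
python3 snap.py scene g20 270 410 110 250;python3 -c "
from station import manip
s=manip.sense();print(s['tcp_pos'],s['tool_rot'],s['force'])"
```

```text
[0.46794288 0.00437373 0.03053604] [ 0.99996437  0.00244447 -0.00464475 -0.006611  ] [-0.4752238  -0.43879477 -0.07547338]
```

View pics/g20.png

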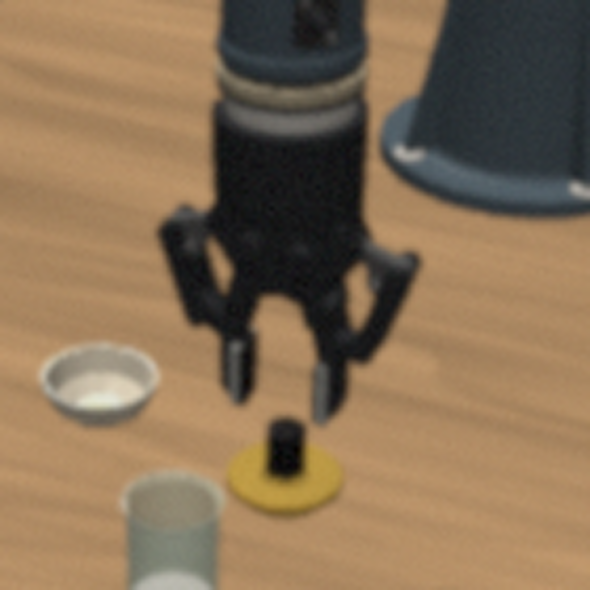

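Run:
```python
from h import *
S=np.load("g20.npz");W=cloud(S);k=590/140
for a in (232,238,318,325):
    for b in range(376,436,8):
        u,v=int(270+a/k),int(110+b/k)
        print(a,b,np.round(W[v,u],4),S["frame"][v,u])
for z in (.03,.04,.05,.06,.07):
    for y in (.0044+.02,.0044-.02):
        u,v=px(S,(.479,y,z));print(z,y,round((u-270)*k),round((v-110)*k))
```

```text
232 376 [ 0.4797 -0.0216  0.0767] [81 80 75]
232 384 [ 0.4822 -0.0204  0.0733] [82 80 78]
232 392 [ 0.4793 -0.0216  0.0659] [93 86 80]
232 400 [ 0.4814 -0.0206  0.0648] [103  94  83]
232 408 [ 0.3982 -0.0559 -0.    ] [157 126  94]
232 416 [ 0.4076 -0.0518  0.0009] [186 146 107]
232 424 [ 0.4133 -0.0493 -0.0009] [187 147 105]
232 432 [ 4.223e-01 -4.530e-02 -1.000e-04] [186 147 106]
238 376 [ 0.4786 -0.0197  0.0766] [66 67 63]
238 384 [ 0.4808 -0.0186  0.0729] [62 63 61]
238 392 [ 0.4804 -0.0187  0.0674] [67 67 63]
238 400 [ 0.479  -0.0192  0.0638] [71 68 64]
238 408 [ 0.4812 -0.0181  0.0601] [144 115  86]
238 416 [ 0.404  -0.0507 -0.001 ] [183 144 103]
238 424 [ 0.418  -0.0446  0.0034] [188 149 108]
238 432 [ 4.218e-01 -4.290e-02  3.000e-04] [190 150 108]
318 376 [0.4792 0.0251 0.0893] [87 84 78]
318 384 [0.4781 0.025  0.0834] [90 86 80]
318 392 [0.4797 0.0258 0.0794] [90 90 83]
318 400 [0.4808 0.0263 0.0776] [90 88 82]
318 408 [0.4804 0.0265 0.0723] [91 88 83]
318 416 [0.4786 0.0261 0.0658] [92 89 84]
318 424 [0.4781 0.0262 0.0603] [122 105  85]
318 432 [ 4.011e-01 -1.500e-03 -2.000e-04] [176 138  98]
325 376 [nan nan nan] [71 71 67]
325 384 [0.4787 0.0298 0.0851] [67 68 65]
325 392 [0.4775 0.0296 0.0792] [65 65 63]
325 400 [0.479  0.0303 0.0777] [63 59 60]
325 408 [0.4751 0.0292 0.0699] [59 60 58]
325 416 [0.477  0.0301 0.066 ] [73 70 65]
325 424 [0.4758 0.03   0.06  ] [134 111  88]
325 432 [ 0.3993  0.003  -0.    ] [178 140 100]
0.03 0.0244 310 469
0.03 -0.0156 241 450
0.04 0.0244 311 453
0.04 -0.0156 241 435
0.05 0.0244 311 438
0.05 -0.0156 242 419
0.06 0.0244 312 422
0.06 -0.0156 242 404
0.07 0.0244 313 406
0.07 -0.0156 243 388
```

drive_tool(deltas=[-0.05,0,1,0,-0.05,0,2,0,-0.05,0,2.8,0,-0.05,0,3.4,0,-0.05,0,3.8,0,-0.05,0,3.85,0,-0.05,0,3.85,0])

```text
t: 39.65
tcp_pos: [0.467, 0.0049, -0.0081]
tool_rot: [1.0, 0.002, -0.005, -0.007]
force: [-0.8, 0.7, 0.3]
finger_gap: 0.466
```

```bash
python3 snap.py scene g21 270 410 110 250
```

```text
(no output)
```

View pics/g21.png

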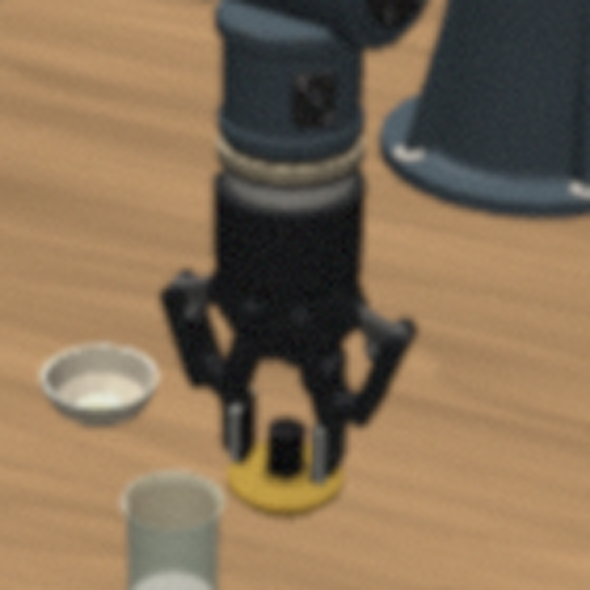

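The fingers are either side of the knob, with the tips just above the disc. Closing.

drive_tool(deltas=[0,0,0,0,0,0,0,0,0,0,0,0,0,0,0,0,0,0,0,0,0,0,0,0], hand=1.5, squeeze=40)

```text
t: 40.3
tcp_pos: [0.4674, 0.0049, -0.0076]
tool_rot: [1.0, 0.003, -0.004, -0.007]
force: [-0.1, 0.8, 5.8]
finger_gap: 0.247
```

drive_tool(deltas=[0,0,-0.5,0,0,0,-2,0,0,0,-5,0,0,0,-9,0,0,0,-13,0,0,0,-17,0,0,0,-21,0,0,0,-24,0,0,0,-26,0,0,0,-27,0,0,0,-27,0,0,0,-27,0])

```text
t: 41.5
tcp_pos: [0.4687, 0.0016, 0.2612]
tool_rot: [1.0, 0.002, -0.006, -0.007]
force: [-0.1, 0.4, -0.4]
finger_gap: 0.246
```

```bash
python3 snap.py scene g22 150 450 0 290;python3 -c "
from station import manip
s=manip.sense();print(s['tcp_pos'],s['tool_rot'],s['force'],s['finger_gap'])"
```

```text
[0.46852853 0.00157426 0.26087901] [ 0.99995528  0.00246721 -0.00596054 -0.00691518] [ 0.68031689 -0.29162597 -1.71242568] 0.23684539736982324
```

View pics/g22.png

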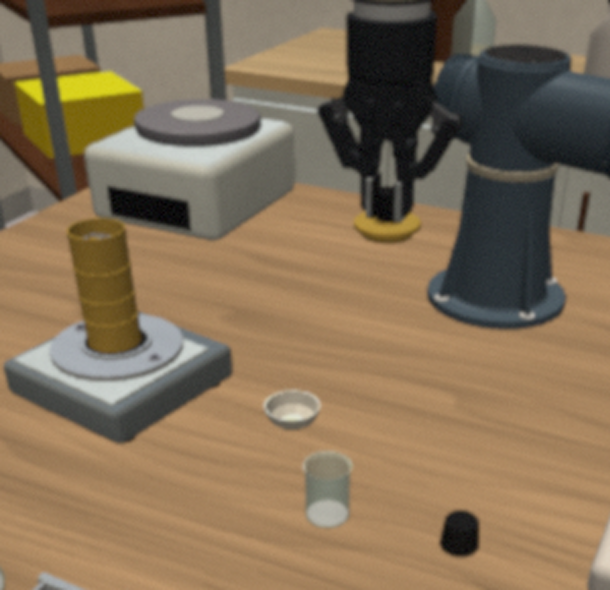

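drive_tool(deltas=[0,1.6,0,0,0,4.5,0,0,-0.1,8.5,0,0,-0.1,12.5,0,0,-0.2,16.5,0,0,-0.2,20.5,0,0,-0.3,24.5,0,0,-0.4,28.5,0,0,-0.4,32,0,0,-0.5,34.3,0,0,-0.5,35.3,0,0,-0.5,35.3,0,0])

```text
t: 42.75
tcp_pos: [0.4646, -0.3518, 0.2543]
tool_rot: [1.0, 0.002, -0.007, -0.008]
force: [0.2, 0.3, -1.2]
finger_gap: 0.243
```

drive_tool(deltas=[0,0,0,0,0,0,0,0,0,0,0,0])

```text
t: 43.05
tcp_pos: [0.4647, -0.3504, 0.2543]
tool_rot: [1.0, 0.002, -0.007, -0.008]
force: [0.4, 0.1, -1.4]
finger_gap: 0.243
```

```bash
python3 -c "
from station import manip
s=manip.sense();print(s['tcp_pos'],s['tool_rot'],s['force'])"
```

```text
[ 0.46474022 -0.35041029  0.25426486] [ 0.9999365   0.00235839 -0.00706992 -0.00845297] [ 0.43431115  0.08247938 -1.36102764]
```

drive_tool(deltas=[0.1,0.1,0.5,0,0.1,0.25,1.5,0,0.1,0.25,2.5,0,0.1,0.25,3.2,0,0.1,0.25,3.6,0,0.1,0.25,3.6,0,0.1,0.25,3.6,0])

```text
t: 43.75
tcp_pos: [0.4653, -0.3525, 0.2182]
tool_rot: [1.0, 0.002, -0.007, -0.008]
force: [-0.2, 0.4, 0.1]
finger_gap: 0.241
```

```bash
python3 snap.py scene g23 130 280 0 210;python3 - <<'E'
from h import *
from station import manip
s=manip.sense();print(s['tcp_pos'],s['tool_rot'],s['force'])
S=np.load("g23.npz");z=s['tcp_pos'][2]+.0076;k=590/210
W=cloud(S).reshape(-1,3);F=S["frame"].reshape(-1,3).astype(int)
# lid disc top, brass
m=(F[:,0]-F[:,2]>35)&(np.linalg.norm(W[:,:2]-[.4643,-.3518],axis=1)<.05)&(W[:,2]>z+.005)
w=W[m];print(len(w),w.min(0),w.max(0),cv2.minEnclosingCircle(w[:,:2].astype(np.float32)))
print(wall(S,.175,.205),wall(S,z+.005,z+.014),rimfit(S,(.4643,-.3518),.211,.031))
E
```

```text
[ 0.46543822 -0.35257415  0.2185043 ] [ 0.99994063  0.00229626 -0.00682015 -0.00818223] [ 0.87649967  1.04267516 -1.03290585]
295 [ 0.435389   -0.39574993  0.23118677] [ 0.50238934 -0.30913272  0.38835494] ((0.46966317296028137, -0.35244131088256836), 0.04389025643467903)
(array([ 0.46320859, -0.35332619]), 334) (array([ 0.46156408, -0.35504054]), 127) (array([ 0.46446045, -0.35181303,  0.03073506]), 154)
```

View pics/g23.png

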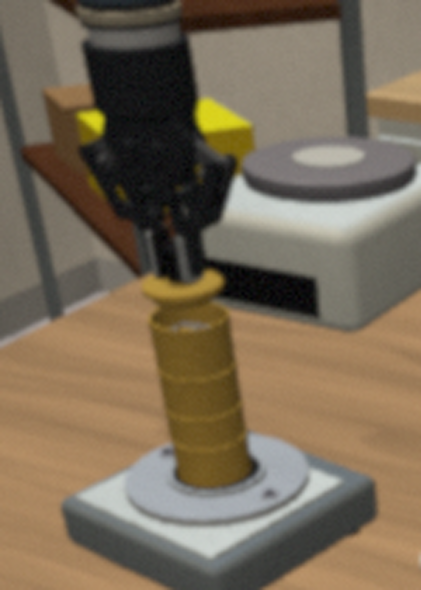

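Run:
```python
from h import *
S=np.load("g23.npz")
F=S["frame"].astype(int);m=(F[...,0]-F[...,2]>35);m[:, :175]=0;m[:,225:]=0
# brass colour rows: extents
br=(F[...,0]-F[...,2]>45)&(F[...,0]>70)
for v in range(96,125):
    u=np.where(br[v,170:230])[0]+170
    print(v,(u.min(),u.max(),(u.min()+u.max())/2) if len(u) else None, end=" ")
print()
c=np.array([.46446,-.35181])
for z in(.211,.239,.234,.226):
    a=np.linspace(0,2*np.pi,200);P=np.array([px(S,(c[0]+.032*np.cos(t),c[1]+.032*np.sin(t),z)) for t in a]);print(z,P.min(0),P.max(0),P.mean(0))
```

```text
96 (np.int64(203), np.int64(206), np.float64(204.5)) 97 (np.int64(183), np.int64(208), np.float64(195.5)) 98 (np.int64(181), np.int64(208), np.float64(194.5)) 99 (np.int64(179), np.int64(209), np.float64(194.0)) 100 (np.int64(177), np.int64(209), np.float64(193.0)) 101 (np.int64(175), np.int64(209), np.float64(192.0)) 102 (np.int64(173), np.int64(208), np.float64(190.5)) 103 (np.int64(171), np.int64(207), np.float64(189.0)) 104 (np.int64(170), np.int64(206), np.float64(188.0)) 105 (np.int64(170), np.int64(205), np.float64(187.5)) 106 (np.int64(170), np.int64(204), np.float64(187.0)) 107 (np.int64(170), np.int64(206), np.float64(188.0)) 108 (np.int64(170), np.int64(208), np.float64(189.0)) 109 (np.int64(170), np.int64(210), np.float64(190.0)) 110 (np.int64(170), np.int64(214), np.float64(192.0)) 111 (np.int64(170), np.int64(220), np.float64(195.0)) 112 (np.int64(170), np.int64(225), np.float64(197.5)) 113 (np.int64(170), np.int64(229), np.float64(199.5)) 114 (np.int64(170), np.int64(229), np.float64(199.5)) 115 (np.int64(170), np.int64(229), np.float64(199.5)) 116 (np.int64(170), np.int64(229), np.float64(199.5)) 117 (np.int64(170), np.int64(229), np.float64(199.5)) 118 (np.int64(170), np.int64(229), np.float64(199.5)) 119 (np.int64(170), np.int64(229), np.float64(199.5)) 120 (np.int64(170), np.int64(229), np.float64(199.5)) 121 (np.int64(170), np.int64(229), np.float64(199.5)) 122 (np.int64(170), np.int64(229), np.float64(199.5)) 123 (np.int64(170), np.int64(229), np.float64(199.5)) 124 (np.int64(170), np.int64(229), np.float64(199.5)) 
0.211 [182.59264911 107.47116975] [211.30317945 118.14527259] [196.94583361 112.76494174]
0.239 [180.39712981  95.69529142] [209.62021033 105.93272276] [195.0079562  100.77123246]
0.234 [180.79485862  97.826755  ] [209.92491627 108.14479206] [195.35884371 102.94289458]
0.226 [181.42619123 101.21097812] [210.40863539 111.65557299] [195.91584881 106.39024281]
```

The lid's right edge is at u≈209, against 209.7 projected for perfect concentricity, so it is within about 2 mm. The taper catches up to 5 mm. Lowering.

drive_tool(deltas=[0,0,0.4,0,0,0,0.8,0,0,0,1.2,0,0,0,1.5,0,0,0,1.8,0,0,0,2.1,0,0,0,2.25,0,0,0,2.35,0,0,0,2.35,0])

```text
t: 44.7
tcp_pos: [0.4653, -0.3524, 0.1955]
tool_rot: [1.0, 0.002, -0.007, -0.008]
force: [0.1, 0.4, 2.1]
finger_gap: 0.246
```

Home height reached (0.1955 against 0.1954 expected) with a light contact force. Releasing.

drive_tool(deltas=[0,0,0,0,0,0,0,0,0,0,0,0,0,0,0,0,0,0,-0.2,0,0,0,-0.2,0], hand=4.5)

```text
t: 45.3
tcp_pos: [0.4654, -0.3526, 0.1978]
tool_rot: [1.0, 0.002, -0.006, -0.008]
force: [0.7, 0.9, 0.1]
finger_gap: 0.529
```

drive_tool(deltas=[0,0,-0.5,0,0,0,-1.5,0,0,0,-3,0,0,0,-5,0,0,0,-7,0,0,0,-9,0,0,0,-10,0,0,0,-10,0])

```text
t: 46.1
tcp_pos: [0.4675, -0.355, 0.3]
tool_rot: [1.0, 0.002, -0.005, -0.006]
force: [0.2, 0.1, 1.3]
finger_gap: 0.527
```

```bash
python3 snap.py scene g24 130 280 0 210;python3 - <<'E'
from h import *
from station import manip
s=manip.sense();print(s['tcp_pos'],s['force'])
S=np.load("g24.npz")
print(wall(S,.08,.1),wall(S,.11,.13),wall(S,.14,.165),wall(S,.175,.2),wall(S,.205,.214))
a=np.linspace(0,2*np.pi,200);P=np.array([px(S,(.46446+.032*np.cos(t),-.35181+.032*np.sin(t),.216)) for t in a]);print(P.min(0),P.max(0))
W=cloud(S).reshape(-1,3);F=S["frame"].reshape(-1,3).astype(int)
m=(F.max(1)<60)&(np.linalg.norm(W[:,:2]-[.4645,-.352],axis=1)<.02)&(W[:,2]>.217)&(W[:,2]<.26);w=W[m]
print("knob z",np.percentile(w[:,2],[2,98]),len(w)); f=lambda p:np.hypot(w[:,0]-p[0],w[:,1]-p[1])-.011
print(least_squares(f,[.4645,-.352],loss="soft_l1",f_scale=.001).x)
E
```

```text
[ 0.46691626 -0.354312    0.2984706 ] [ 0.55660812 -0.08757897 -0.28249499]
(array([ 0.46320217, -0.3516395 ]), 195) (array([ 0.46325446, -0.35173393]), 203) (array([ 0.46323455, -0.35237474]), 261) (array([ 0.46279809, -0.35310238]), 275) (array([ 0.46377029, -0.35325148]), 108)
[182.20619121 105.39666069] [211.00678007 115.99537024]
knob z [0.22276288 0.24694668] 106
[ 0.46382166 -0.35406407]
```

View pics/g24.png

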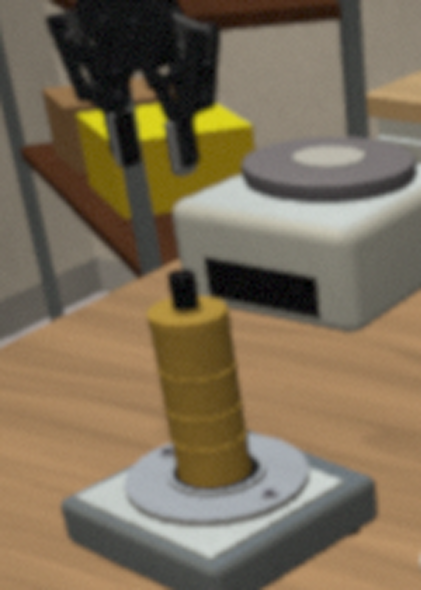

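The whole nest stands with the lid flush, the knob top at 0.247 (0.246 expected) and the gripper clear. Handing in.

```bash
python3 -c "
from station import manip
print(manip.sign_off())"
```

```text
the job is handed in; nothing more can be done
None
```

I built the nest on the shaker from the bottom up (pan, fine, medium and coarse sieves, lid), let go of each piece and handed it in at about 46 s. No verdict is reported.

**Last checks, from the camera:**
- **Alignment:** each piece's centre is within about 1 mm of the piece below. The pan is about 1 mm off the seat centre.
- **Height:** every piece went down to its expected seated height within 0.2 mm on the arm's reading, under light contact force. The pan was the exception: its height served as the starting reference. The knob top measured 247 mm above the table, against 246 mm expected.
- **Clearance:** the gripper ended up clear of the stack. The beaker, dish and stopper looked unmoved in the last views of them, and nothing went near them.

**What disagreed or went wrong:**
- **First pan grasp:** the fingertips closed onto the pan's rim with about 10 N. The tips sit roughly 30 mm above the reported TCP, more than I had read from the description. The pan did not shift, and I set all later heights from the measured tips.
- **Cameras:** the two cameras disagreed by a steady 4 mm in x, so I worked from differences within one camera.
- **Tool tilt:** the tool's tilt drifted slowly to about 0.02 rad by the end. I did not measure the pieces' tilt directly, but they looked level.

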